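Hang the rinsed bezel on the swinging drip hook

ROBOT

A 6-joint arm with a two-finger parallel gripper is mounted at the origin on the work surface. World frame = base frame: x ahead of the robot, y to its left, z up, the work surface at z = 0. Lengths are in m, angles in rad, forces in N, time in s.
With the tool pointing down it reaches from about 0.35 to 0.875 m from the base axis. Payload 4.2 kg.
Tool frame: the origin (TCP) lies midway between the tips of the shut fingers; the grasp point (between the pads) lies 19 mm behind it; z points along the fingers, y is the direction in which the jaws open and shut (so a half turn about z gives the same grasp; the last joint's range is limited). The gripper opens to 87 mm and grips with 3 to 60 N. Pads are 19 mm wide; open, the fingers measure 117 mm over their backs; the gripper's body (75 mm by 190 mm) begins 51 mm behind the grasp point.
Start: joints at [-0.959, 0.385, 0.008, 0, -1.194, -0.259], TCP at [0.216, -0.586, 0.202] pointing down, gripper open.
Joint ranges: [-3.14, 3.14], [-1.21, 2.06], [-1.07, 1.41], [-3.16, 2.05], [-2.99, -0.16], [-3.1, 3.1]. Speed limits (rad/s): [2.79, 2.79, 3.14, 3.14, 3.14, 3.14].

INTERFACE

Orientations are given as a rotation vector (axis times angle).
In Python, from station import robot, snapshot, calibration, finder gives the robot as it stands.
- The arm moves only by the tool arm_command, never from a script. Its argument "steps" is text: rows parted by semicolons, each of 7 numbers parted by spaces: the shift along the tool's x, y, z in cm, then the turn, a rotation vector about the tool's x, y, z in degrees, then the opening in per cent of the stroke, from 0 (shut) to 100 (fully open). In form: x y z ax ay az jaw; .... A call has 1 to 8 rows; each row is the pose to reach, as a shift and turn from the pose commanded when the call began, along the tool's axes at that moment; what a row does not reach only later rows make up. A row lasts 1/12 s, in which the tool goes at most 41.7 mm and 7.16 degrees, less where a joint would pass 70% of its speed; a pose out of reach is approached as far as the arm can. A call with a gripper value outside its range is refused whole. The fingers move at their own pace and stop on an object; "force" is the grip in N (left out, the last holds). Time passes only in rows, so rows that repeat a pose let the fingers close. It gives the time, the measured TCP pose, the force and the opening at its end, in the units of the state.
- robot.read_state(): the state, without advancing time (a new reading comes with each control period).
- snapshot(name): name is "side" or "top" or "wrist"; returns (picture, depth): 384x512x3 uint8, blue, green, red; 384x512 float32, m along the optical axis (not along the pixel's ray), 0 where there is no reading.
- calibration(name): a dict with "vertical_fov" (degrees; the focal length in pixels is half the picture's height over the tangent of half this angle, whatever the lens; pixels are square), "cx", "cy" (the principal point, pixels), "rvec" (rotation vector, rad) and "tvec" (3), from world to camera coordinates, as OpenCV has them. Camera axes: x right, y down, z forward; pixel columns grow to the right and rows downward; lengths in m; the calibration is good to about 2 mm. A picture is of the moment at which its call begins: read the wrist's pose just before it. calibration takes no time and is no camera call; for the wrist camera it gives the pose at the moment of the call.
- robot.close_job(): hands the job in, once; it reports no verdict.
Trained networks look in the newest picture that a camera, given by its name, has taken for a name from the list of things; names that differ only in an ending like _2 or _b are one class to them, and where a whole thing is asked for, a point or a joint stands for the part that bears it (a point fixed in the world has none). Each returns a list of dicts, best first, with "score" (0 to 1); they miss things now and then, are a little off and sometimes report something else, mostly with a low value. They report only what shows in the picture. A call takes as long as a camera call. They do not tell look-alikes from the thing itself.
- finder.trace(camera, label): "pixels" (384x512 bool, what is visible of it) and "rect" ([left, top, right, bottom] in pixels, round what is visible of it).
The state is a dict: "time": time; "qpos": joint angles; "qd": joint speeds; "effort": joint torques, N m; "ee_pos": TCP position; "tcp_rot": TCP orientation; "ft_force": force on the tool from outside, world axes, zero at the start; "wrist_torque": the same for the moment, N m; "finger_gap": opening from 0.0 (shut) to 1.0 (fully open).
Only numpy, scipy, OpenCV 4.12 (cv2) and the standard library are available. Lean on these libraries where they do the work, as an engineer would, in place of code of your own. Each camera call takes 0.05 s, during which the arm holds its last target.

TASK

The large open display frame in the drain rack has to hang on the drip stand's hook. First swing the rack's hold-down bar right over to the back so that it stays open by itself, then stop the hook's swinging with a touch so that it hangs still, and only after that hang the large frame on it by the middle of its upper long bar. Leave it hanging about level, without swinging, and leave the other rack pieces and everything else on the bench where they are.

Things in the scene. Friction and masses are not known exactly. Their poses are not given: they have to be found in the camera images.
- bezel_center (a point): Centre of the frame to hang: large open rectangle of bare aluminium, 180 mm long, 120 high, 8 thick, bars 14 wide (window 152 x 92 mm), about 0.14 kg. Axes: x along its length, y through its thickness, z from lower to upper long bar. It stands upright on a long side in one of the rack's slots, its plane along the rack's x, its top 172 mm above the bench.
- bezel_bar (a point): Middle of the large frame's upper long bar (centre of its section, 14 mm high by 8 mm thick), 53 mm above the frame's centre; axes as the frame.
- bezel_small_center (a point): Centre of the smaller open aluminium frame that stays in another slot: 130 mm long, 95 mm high, 8 mm thick.
- shield_center (a point): Centre of the closed, vented aluminium plate that stays in the remaining slot: 160 mm long, 110 mm high, 8 mm thick.
- rack: Fixed drain rack: grey pan 220 (x) by 180 mm (y) on legs 40 mm high. Origin: below its centre, on the bench; x points away from the robot, z up. Three slots along x, at y = -50, 0, 50 mm (which piece is where varies); pieces stand 52 mm above the bench between pairs of 8 mm pins at x = -45 and 45 mm, tops 92 mm above the bench, 11 mm apart: lift a piece 45 mm straight up to clear them.
- bail (a joint): Angle of the rack's hold-down bar, rad: 0 closed over the pieces, 1.6 fully open against its stop. Opening swings it up and away from the robot, about the rack's +y axis. It stands at its highest at 0.69: before that it falls shut, beyond that it falls open. It turns almost freely (under 1.5 N at the crossbar).
- bail_bar (a point): Middle of the hold-down bar's crossbar, on the axis of the rod: 10 mm thick, 148 mm long along the rack's y, carried by an 8 mm rod arm at each end, 125 mm from the pivot line; 0.14 kg. Closed it is at x = 15 mm, z = 181 mm of the rack, 4 mm above the large frame's top. Moves with the bar.
- bail_pivot (a point): Middle of the hold-down bar's pivot line (along the rack's y), at x = 95 mm, z = 85 mm of the rack. Fixed; axes as the rack.
- hook_pivot (a point): Pivot of the hook on the fixed drip stand, 335 mm above the bench. Axes of the stand: x away from the robot along the beam, y left, z up. A fixed rod, 10 mm thick, comes down from the beam to a fork (22 x 12 mm) round the pivot. The post (25 x 25 mm) is centred 150 mm beyond the pivot in x. Below is a tray 200 (x) by 150 mm, 30 mm high.
- beam_end (a point): Underside of the free end of the stand's beam (25 x 25 mm), above the robot's side of the hook: 55 mm before the pivot in x and 440 mm above the bench. The beam runs from here straight over the hook to the post. Axes as the stand.
- hook (a joint): Swing of the hook, rad, about the stand's x axis: 0 plumb (it rests within 0.02 of that), positive with its lower end towards the stand's +y. It swings from the start, 0.3 to 0.5 to either side, with a period of about 0.6 s, and slows only by about a fifth in 15 s by itself.
- hook_saddle (a point): Inner bottom of the J-shaped hook, where a hung bar rests, 113 mm below the pivot; swings with the hook (axes equal the stand's when plumb). Steel wire 8 mm thick, bent in the stand's y-z plane, 0.09 kg. Shank: straight at y = -17 mm, from 42 to 100 mm below the pivot. Bottom: half circle round y = 0. The gap is 26 mm wide.
- hook_tip (a point): Centre of the 14 mm ball on the hook's upturned tip, 19 mm to the +y side and 85 mm below the pivot (28 mm above the saddle): a bar goes in over it from the +y side, then down. Swings with the hook.
- squeeze_bottle: White plastic bottle, round, 58 mm across, 145 mm tall, upright; a bystander, not part of the job. Origin: centre of its underside.
- spray_can: Plain metal can, 60 mm across, 160 mm tall, upright; a bystander, not part of the job. Origin: centre of its underside.
- screw_jar: Low glass jar with a dark lid, 64 mm across, 75 mm tall; a bystander, not part of the job. Origin: centre of its underside.
- tape_roll: Empty-cored roll lying flat, 90 mm across, 24 mm high; a bystander, not part of the job. Origin: centre of its underside.
- remote: Remote control lying flat, 165 x 45 x 19 mm; a bystander, not part of the job. Origin: centre of its underside.
- driver: Screwdriver lying flat, 190 mm long; a bystander, not part of the job. Origin: centre of its underside.
- speaker: Black loudspeaker box, 85 x 95 mm, 150 mm tall; a bystander, not part of the job. Origin: centre of its underside.
Mind the look-alikes: they are no part of the job. What is shaped like the part that bears bezel_center but blue or orange is not meant.

How it is judged:
By the outcome, as a careful person would: the job done as asked, in the order asked, and still so for the second after the job is handed in, with the robot touching nothing.
It also fails if it takes over 72 s, if anything falls off the work surface, if the arm or the gripper's body presses on something with over 40 N, if the wrist force passes 120 N, or if a joint passes its speed limit or range.

## Working session

There is one attempt and no reset: what is moved stays moved. The work goes in short steps, Python scripts to look and compute and a tool call to move; the robot and the scene stay as the last step left them, time stands still between calls to the robot, and variables do not carry over. Pictures are saved under pics/ and viewed, and the job is handed in when it is done.

Besides the shell and the picture viewer there is one more tool, called after "Call:" by a JSON object that holds its "name" and its "arguments". arm_command: Moves the arm, as the interface text tells. Its arguments: {"type":"object","properties":{"steps":{"type":"string"},"force":{"type":"number"}},"required":["steps"]}

```bash
ls; mkdir -p pics; cat > h.py <<'E'
import numpy as np, cv2
from scipy.spatial.transform import Rotation as R
from station import robot, snapshot, calibration, finder
def cal(n):
    c=calibration(n); f=192/np.tan(np.radians(c["vertical_fov"])/2)
    return f,c["cx"],c["cy"],R.from_rotvec(np.ravel(c["rvec"])).as_matrix(),np.ravel(c["tvec"])
def unproj(c,u,v,z):
    f,cx,cy,Rm,t=c
    p=np.stack([(u-cx)/f*z,(v-cy)/f*z,z],-1)
    return (p-t)@Rm
def proj(c,P):
    f,cx,cy,Rm,t=c
    p=np.atleast_2d(P)@Rm.T+t
    return np.stack([p[:,0]/p[:,2]*f+cx,p[:,1]/p[:,2]*f+cy],-1)
def cloud(c,d):
    v,u=np.mgrid[0:384,0:512]
    return unproj(c,u,v,d)
E
python3 - <<'E'
from h import *
s=robot.read_state(); print(s)
for n in ("side","top","wrist"):
    p,d=snapshot(n); cv2.imwrite(f"pics/a_{n}.png",p); np.save(f"a_{n}.npy",d)
    print(n,calibration(n))
print(robot.read_state()["time"])
E
```

```text
pics
{'time': 0.0, 'qpos': array([-9.59408100e-01,  3.85502745e-01,  6.65893317e-03, -4.94949218e-04,
       -1.19398071e+00, -2.58586855e-01]), 'qd': array([-0.00099575,  0.00136554, -0.00096483, -0.00095532,  0.0013747 ,
       -0.00237296]), 'effort': array([-8.42794498e-05, -3.90663671e+01,  1.87403852e+01,  4.21976656e+00,
        1.09728935e-02, -1.73680305e-04]), 'ee_pos': array([ 0.21574865, -0.58591076,  0.20070567]), 'tcp_rot': array([ 0.5509501 , -3.09245851, -0.00319326]), 'ft_force': array([-0.15121025, -0.11620429, -0.12083913]), 'wrist_torque': array([0.01215461, 0.01133209, 0.07655819]), 'finger_gap': 1.002919086579898}
side {'vertical_fov': 52.7285017269343, 'cx': 261.88813235575674, 'cy': 197.52004310312523, 'rvec': array([ 0.79593212, -2.68543975,  0.95130423]), 'tvec': array([0.38681935, 0.3301618 , 1.32038602])}
top {'vertical_fov': 55.73111264165695, 'cx': 249.55348005158797, 'cy': 188.94450606642363, 'rvec': array([ 2.14770358, -2.09852534,  0.20848113]), 'tvec': array([0.01349242, 0.48061863, 1.48785325])}
wrist {'vertical_fov': 62.52206603087997, 'cx': 259.76654873757155, 'cy': 188.61703362499256, 'rvec': array([-1.70233005, -2.44285297, -0.32037727]), 'tvec': array([ 0.62438676, -0.03040931,  0.39091794])}
0.15
```

View pics/a_side.png

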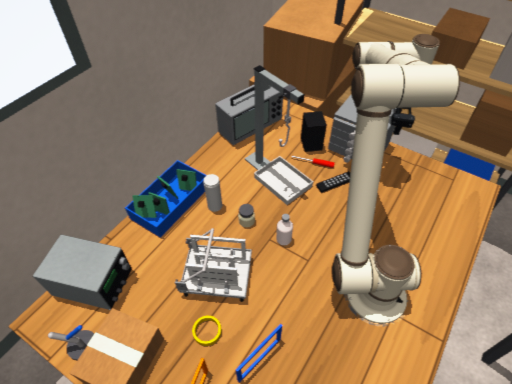

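View pics/a_top.png

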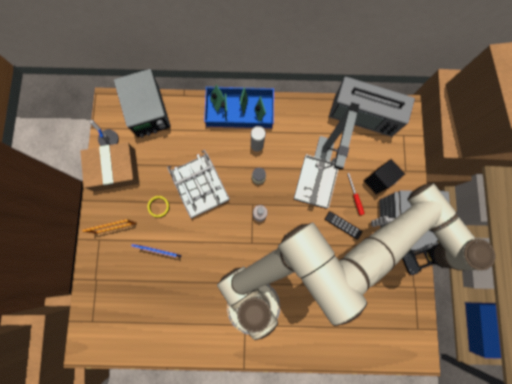

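View pics/a_wrist.png

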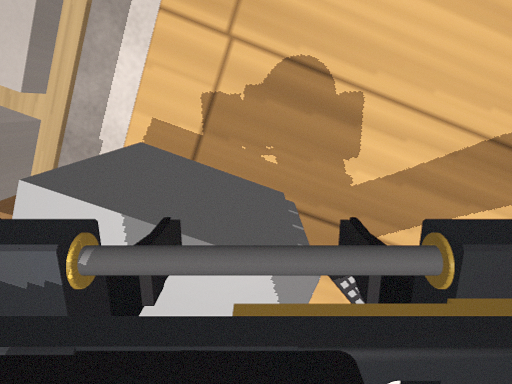

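```bash
python3 - <<'E'
from h import *
a=cv2.imread("pics/a_side.png");b=cv2.imread("pics/a_top.png")
cv2.imwrite("pics/b1.png",np.hstack([cv2.resize(a[215:315,160:270],None,fx=4.5,fy=4.5,interpolation=2)[:450,:495][:, :400],cv2.resize(b[140:230,160:240],None,fx=5,fy=5,interpolation=2)]))
cv2.imwrite("pics/b2.png",np.hstack([cv2.resize(a[60:210,240:320],None,fx=4,fy=4,interpolation=2),cv2.resize(b[90:210,290:390],None,fx=4.8,fy=5,interpolation=2)]))
cs,ct=cal("side"),cal("top")
for cam,c in (("side",cs),("top",ct)):
    d=np.load(f"a_{cam}.npy");P=cloud(c,d)
    for l in ("rack","bezel_center","bezel_small_center","shield_center","bail","hook","hook_tip","squeeze_bottle","spray_can","screw_jar","tape_roll","speaker"):
        for r in finder.trace(cam,l)[:3]:
            m=r["pixels"]&(d>0)
            q=P[m]
            print(cam,l,round(r["score"],2),np.round(r["rect"]),m.sum(),np.round(np.median(q,0),3) if len(q) else "", np.round(np.percentile(q,[2,98],axis=0),3).tolist() if len(q) else "")
            np.save(f"m_{cam}_{l}.npy",r["pixels"]) if r is not None else 0
print(robot.read_state()["time"])
E
```

```text
side rack 0.73 [177. 231. 251. 301.] 2058 [0.485 0.252 0.048] [[0.37, 0.135, 0.04], [0.616, 0.363, 0.189]]
side rack 0.29 [293. 159. 335. 167.] 136 [ 0.429 -0.437  0.023] [[0.387, -0.464, 0.004], [0.535, -0.407, 0.031]]
side bezel_center 0.64 [235. 327. 282. 381.] 616 [0.218 0.402 0.051] [[0.195, 0.308, -0.002], [0.253, 0.482, 0.125]]
side bezel_center 0.58 [192. 357. 209. 384.] 189 [0.325 0.521 0.094] [[0.312, 0.503, 0.0], [0.347, 0.567, 0.125]]
side bezel_center 0.56 [187. 234. 244. 261.] 392 [0.494 0.184 0.162] [[0.431, 0.089, 0.001], [0.589, 0.238, 0.177]]
side bezel_small_center 0.78 [193. 253. 237. 268.] 224 [0.486 0.239 0.143] [[0.434, 0.211, 0.086], [0.548, 0.273, 0.152]]
side shield_center 0.94 [186. 266. 236. 287.] 844 [0.463 0.284 0.12 ] [[0.399, 0.25, 0.056], [0.535, 0.324, 0.168]]
side shield_center 0.7 [280. 124. 293. 147.] 56 [ 0.527 -0.262  0.256] [[0.522, -0.272, 0.223], [0.537, -0.226, 0.321]]
side bail 0.73 [181. 229. 217. 286.] 175 [0.504 0.276 0.186] [[0.47, 0.185, 0.101], [0.549, 0.348, 0.191]]
side hook 0.64 [280. 138. 283. 147.] 10 [ 0.531 -0.235  0.233] [[0.5
[... 1978 characters left out ...]
8, 0.164]]
top spray_can 0.39 [293. 101. 357. 210.] 2897 [ 0.559 -0.277  0.008] [[0.434, -0.34, -0.004], [0.711, -0.187, 0.468]]
top screw_jar 0.62 [251. 169. 266. 181.] 193 [ 0.535 -0.011  0.072] [[0.512, -0.038, 0.018], [0.566, 0.016, 0.08]]
top tape_roll 0.48 [148. 201. 172. 217.] 50 [0.394 0.443 0.02 ] [[0.368, 0.37, 0.003], [0.436, 0.455, 0.028]]
top tape_roll 0.16 [295. 105. 359. 208.] 2764 [ 0.556 -0.275  0.008] [[0.437, -0.337, -0.004], [0.699, -0.187, 0.468]]
top speaker 0.58 [363. 158. 406. 192.] 774 [ 0.53  -0.514  0.147] [[0.483, -0.577, 0.015], [0.591, -0.471, 0.155]]
top speaker 0.5 [149. 198. 169. 218.] 180 [0.399 0.418 0.019] [[0.36, 0.37, -0.005], [0.445, 0.454, 0.029]]
1.35
```

View pics/b1.png

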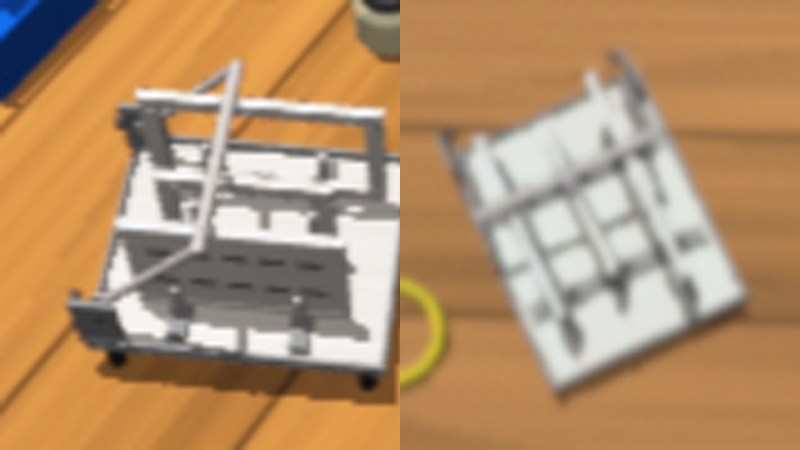

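View pics/b2.png

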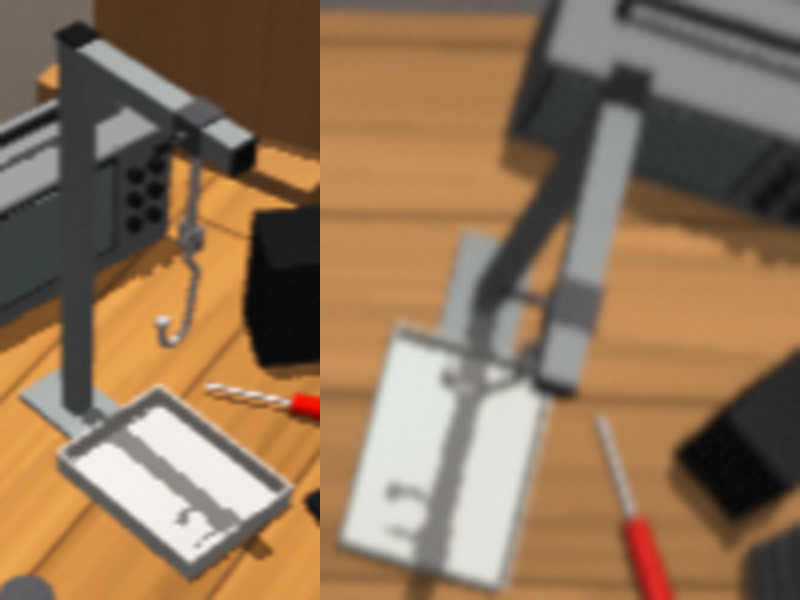

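```bash
python3 - <<'E'
from h import *
P=[]
for cam in ("side","top"):
    c=cal(cam);d=np.load(f"a_{cam}.npy");q=cloud(c,d)[d>0]
    if cam=="top": T=q
    else: S=q
    box=(q[:,0]>.33)&(q[:,0]<.66)&(q[:,1]>.09)&(q[:,1]<.4)
    k=q[box]
    pan=k[(k[:,2]>.036)&(k[:,2]<.056)]
    r=cv2.minAreaRect((pan[:,:2]*1000).astype(np.float32)); print(cam,"pan",r,len(pan), np.median(pan[:,2]))
    for lo,hi in ((.164,.178),(.14,.156),(.157,.168),(.179,.2)):
        t=k[(k[:,2]>lo)&(k[:,2]<hi)]
        if len(t)>5: print(lo,hi,cv2.minAreaRect((t[:,:2]*1000).astype(np.float32)),len(t),np.median(t,0))
    box=(q[:,0]>.4)&(q[:,0]<.85)&(q[:,1]>-.45)&(q[:,1]<-.12)
    k=q[box]
    for lo,hi in ((.43,.475),(.458,.475),(.02,.036)):
        t=k[(k[:,2]>lo)&(k[:,2]<hi)&(k[:,1]<-.15)]
        if lo<.1: t=t[t[:,0]<.61]
        print("beam/tray",lo,cv2.minAreaRect((t[:,:2]*1000).astype(np.float32)),len(t),np.median(t,0),t.max(0))
    hk=k[(k[:,2]>.2)&(k[:,2]<.43)&(k[:,0]<.62)]
    print("hook",len(hk)); print(np.round(hk[np.argsort(hk[:,2])][::max(1,len(hk)//25)],3).tolist())
E
```

```text
side pan ((494.6027526855469, 241.71340942382812), (225.4608917236328, 183.44700622558594), 27.419031143188477) 1664 0.046945674675711806
0.164 0.178 ((491.4930419921875, 246.22216796875), (177.1181182861328, 154.67108154296875), 19.704660415649414) 274 [0.49489192 0.21318885 0.17032959]
0.14 0.156 ((490.3470458984375, 247.5292205810547), (175.78543090820312, 153.8897705078125), 20.028629302978516) 258 [0.4816388  0.25534519 0.14796267]
0.157 0.168 ((491.4471130371094, 245.0411834716797), (176.17166137695312, 153.01290893554688), 20.072904586791992) 234 [0.48079846 0.26659174 0.16372742]
0.179 0.2 ((505.4693298339844, 248.09524536132812), (11.799169540405273, 158.67637634277344), 27.175716400146484) 144 [0.50141747 0.25333185 0.18683823]
beam/tray 0.43 ((583.67333984375, -259.2602233886719), (67.5532455444336, 222.65968322753906), 74.11268615722656) 687 [ 0.57069589 -0.26830839  0.46521102] [ 0.68995392 -0.21120213  0.47385627]
beam/tray 0.458 ((582.86083984375, -263.185302734375), (64.54511260986328, 221.8278045654297), 71.91954040527344) 463 [ 0.56762539 -0.26983398  0.46760544] [ 
[... 2173 characters left out ...]
5 -0.16505395  0.03572786]
hook 83
[[0.533, -0.243, 0.224], [0.539, -0.234, 0.227], [0.535, -0.227, 0.228], [0.531, -0.245, 0.231], [0.534, -0.244, 0.234], [0.536, -0.221, 0.237], [0.539, -0.22, 0.244], [0.534, -0.252, 0.25], [0.532, -0.254, 0.256], [0.534, -0.224, 0.261], [0.538, -0.228, 0.262], [0.545, -0.224, 0.264], [0.54, -0.216, 0.266], [0.533, -0.259, 0.27], [0.527, -0.261, 0.277], [0.525, -0.266, 0.284], [0.524, -0.262, 0.301], [0.531, -0.252, 0.318], [0.53, -0.258, 0.323], [0.519, -0.258, 0.335], [0.532, -0.254, 0.339], [0.524, -0.264, 0.342], [0.524, -0.259, 0.345], [0.519, -0.255, 0.347], [0.533, -0.259, 0.348], [0.529, -0.258, 0.35], [0.53, -0.259, 0.362], [0.528, -0.258, 0.379]]
```

```bash
python3 - <<'E'
from h import *
yaw=np.radians(27.4);ux=np.array([np.cos(yaw),np.sin(yaw)]);uy=np.array([-ux[1],ux[0]]);o=np.array([.4942,.2408])
for cam in ("side","top"):
    c=cal(cam);d=np.load(f"a_{cam}.npy");q=cloud(c,d)[d>0]
    r=np.c_[(q[:,:2]-o)@ux,(q[:,:2]-o)@uy,q[:,2]]
    for nm,y,z in (("large",-.05,.172),("small",0,.147),("shield",.05,.162)):
        t=r[(abs(r[:,1]-y)<.015)&(abs(r[:,2]-z)<.008)&(abs(r[:,0])<.12)]
        if len(t)>3:
            s=np.polyfit(t[:,0],t[:,1],1); print(cam,nm,len(t),np.round([t[:,0].min(),t[:,0].max(),np.median(t[:,1]),np.median(t[:,2]),np.degrees(s[0])],4))
    # beam: top face
    k=q[(q[:,0]>.42)&(q[:,0]<.8)&(q[:,1]>-.4)&(q[:,1]<-.18)&(q[:,2]>.445)&(q[:,2]<.472)]
    k=k.copy()
    x=k[:,:2]; m=np.median(x,0)
    for _ in range(6):
        u,s,v=np.linalg.svd(x-x.mean(0)); dir=v[0]*np.sign(v[0][0]); nn=np.array([-dir[1],dir[0]])
        m=x.mean(0); x=k[:,:2]; x=x[abs((x-m)@nn)<.016]
    a=(x-m)@dir
    print(cam,"beam yaw",np.degrees(np.arctan2(dir[1],dir[0])),"mid",m,"near end",m+dir*a.min(),"far",m+dir*a.max(), "width",np.ptp((x-m)@nn))
    # tray
    k=q[(q[:,2]>.024)&(q[:,2]<.036)&(q[:,0]>.4)&(q[:,0]<.7)&(q[:,1]>-.42)&(q[:,1]<-.13)]
E
```

```text
side large 188 [-0.0963  0.0817 -0.0469  0.1727  0.0689]
side small 133 [-0.0668  0.0637  0.0028  0.1481 -0.1794]
side shield 158 [-0.0833  0.0767  0.052   0.1636 -0.1294]
side beam yaw -14.254370036553118 mid [ 0.57056794 -0.26551523] near end [ 0.47296464 -0.24071922] far [ 0.68916415 -0.29564446] width 0.031467361159287846
top large 91 [-0.0953  0.0833 -0.0503  0.1706  0.0974]
top small 59 [-0.0652  0.0649 -0.0007  0.1461 -0.1728]
top shield 80 [-0.0828  0.0761  0.0497  0.1612  0.0119]
top beam yaw -14.726427563003424 mid [ 0.57816837 -0.27426498] near end [ 0.47560044 -0.24730622] far [ 0.68931182 -0.30347772] width 0.031379774039925784
```

```bash
cat >> h.py <<'E'
RO=np.array([.4942,.2408]);RY=27.4;SY=-14.5
def rk(x,y,z,o=RO,yaw=RY):
    a=np.radians(yaw);return np.array([o[0]+x*np.cos(a)-y*np.sin(a),o[1]+x*np.sin(a)+y*np.cos(a),z])
def ori(psi,tilt):
    # tool z down tilted forward by tilt (deg), tool y = left of heading psi
    p,t=np.radians(psi),np.radians(tilt)
    f=np.array([np.cos(p),np.sin(p),0]);l=np.array([-np.sin(p),np.cos(p),0])
    z=f*np.sin(t)+np.array([0,0,-np.cos(t)])
    x=np.cross(l,z)
    return np.stack([x,l,z],1)
def go(p,psi,tilt,grasp=False,base=None):
    if base is None:
        s=robot.read_state();p0=s["ee_pos"];R0=R.from_rotvec(s["tcp_rot"]).as_matrix()
    else: p0,R0=base
    Rt=ori(psi,tilt); p=np.array(p,float)
    if grasp: p=p+.019*Rt[:,2]
    sh=R0.T@(p-p0)*100; rv=np.degrees(R.from_matrix(R0.T@Rt).as_rotvec())
    print("->",np.round(p,3),"shift",np.round(sh,2),"rot",np.round(rv,1), "steps>=",round(max(np.linalg.norm(sh)/4.17,np.linalg.norm(rv)/7.16),1))
    return p,Rt
E
python3 - <<'E'
from h import *
go((.37,-.13,.28),27.4,0)
go(rk(-.06,.01,.26),27.4,0)
go(rk(-.03,.01,.166),27.4,0)
E
```

```text
-> [ 0.37 -0.13  0.28] shift [-30.23  37.51  -7.83] rot [ 0.   0.  -7.2] steps>= 11.7
-> [0.436 0.222 0.26 ] shift [-48.62  68.26  -5.82] rot [ 0.   0.  -7.2] steps>= 20.1
-> [0.463 0.236 0.166] shift [-51.59  68.63   3.58] rot [ 0.   0.  -7.2] steps>= 20.6
```

Call:
{"name": "arm_command", "arguments": {"steps": "-1 1.5 -3 0 0 0 0; -4 5 -5 0 0 0 0; -7.5 9 -7 0 0 0 0; -11 13 -7.8 0 0 -1 0; -14 17 -7.8 0 0 -2 0; -17 21 -7.8 0 0 -3 0; -20 25 -7.8 0 0 -4 0; -23 29 -7.8 0 0 -5 0"}}

```text
time: 2.02
ee_pos: [0.312, -0.2983, 0.2794]
tcp_rot: [-0.686, 3.065, -0.001]
ft_force: [1.4, 0.6, 0.6]
finger_gap: 0.477
```

```bash
python3 - <<'E'
from h import *
print(robot.read_state()["qpos"])
go(rk(-.06,.01,.26),27.4,0)
go(rk(-.03,.01,.166),27.4,0)
E
```

```text
[-3.83651280e-01 -7.52425323e-03 -2.93033109e-01 -5.04783916e-06
 -1.28391360e+00 -7.46765768e-01]
-> [0.436 0.222 0.26 ] shift [-33.43  41.77   1.93] rot [-0.1  0.1 -2.2] steps>= 12.8
-> [0.463 0.236 0.166] shift [-36.42  41.89  11.33] rot [-0.1  0.1 -2.2] steps>= 13.6
```

Call:
{"name": "arm_command", "arguments": {"steps": "-3 4 0 0 0 0 0; -6 7.5 0 0 0 0 0; -9 11 0 0 0 -1 0; -11.8 14.5 0 0 0 -2 0; -14.5 18 0 0 0 -2 0; -17.2 21.5 0 0 0 -2 0; -20 25 0 0 0 -2 0; -22.7 28.5 0 0 0 -2 0"}}

```text
time: 2.68
ee_pos: [0.3888, 0.0264, 0.2796]
tcp_rot: [-0.74, 3.051, 0.001]
ft_force: [2.2, -0.7, 0.8]
finger_gap: 0.012
```

Call:
{"name": "arm_command", "arguments": {"steps": "-3 3.5 1 0 0 0 0; -6 7 1.9 0 0 0 0; -8.5 10.5 1.9 0 0 0 0; -10 12.5 1.9 0 0 0 0; -10.7 13.3 1.9 0 0 0 0; -10.7 13.3 1.9 0 0 0 0"}}

```text
time: 3.18
ee_pos: [0.4237, 0.1939, 0.2594]
tcp_rot: [0.744, -3.052, 0.001]
ft_force: [0.4, -0.5, 0.4]
finger_gap: 0.003
```

```bash
python3 - <<'E'
from h import *
print(robot.read_state()["ee_pos"])
go(rk(-.03,.01,.166),27.4,0)
go(rk(.06,.01,.168),27.4,0)
p,d=snapshot("side");cv2.imwrite("pics/c.png",cv2.resize(p[170:310,150:340],None,fx=4,fy=4))
E
```

```text
[0.423655   0.19394295 0.25943382]
-> [0.463 0.236 0.166] shift [-5.43  1.91  9.34] rot [-0. -0.  0.] steps>= 2.6
-> [0.543 0.277 0.168] shift [-14.43   1.91   9.13] rot [-0. -0.  0.] steps>= 4.1
```

View pics/c.png

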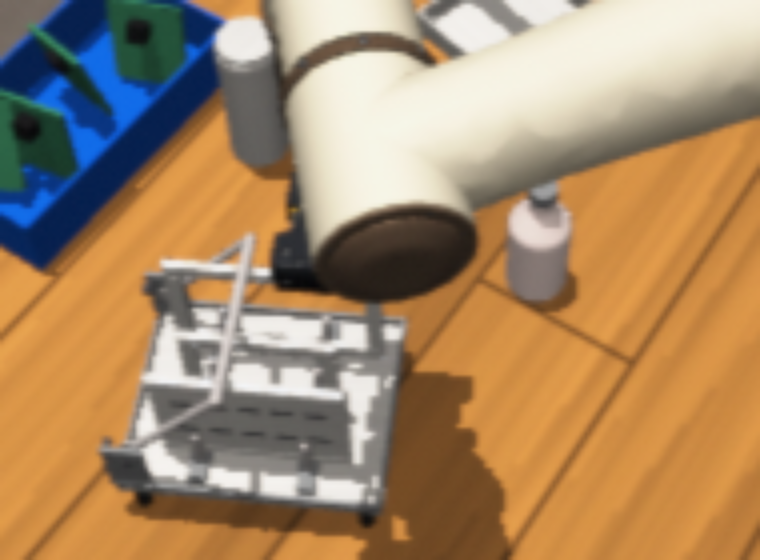

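Call:
{"name": "arm_command", "arguments": {"steps": "-3 1.9 1 0 0 0 0; -5.4 1.9 4 0 0 0 0; -5.4 1.9 7 0 0 0 0; -5.4 1.9 9 0 0 0 0; -5.4 1.9 9.3 0 0 0 0; -6.5 1.9 9.3 0 0 0 0; -7.5 1.9 9.3 0 0 0 0; -8.5 1.9 9.3 0 0 0 0"}}

```text
time: 3.9
ee_pos: [0.4915, 0.2471, 0.1688]
tcp_rot: [-0.737, 3.051, 0.002]
ft_force: [-0.2, -0.3, 0.2]
finger_gap: 0.007
```

Call:
{"name": "arm_command", "arguments": {"steps": "-1.2 0 0 0 0 0 0; -2.4 0 0 0 0 0 0; -3.6 0 -0.3 0 0 0 0; -4.8 0 -0.7 0 0 0 0; -6 0 -1 0 0 0 0; -7.2 0 -1 0 0 0 0; -8.4 0 -1 0 0 0 0; -9.4 0 -1 0 0 0 0"}}

```text
time: 4.57
ee_pos: [0.5755, 0.2906, 0.1784]
tcp_rot: [-0.738, 3.051, 0.001]
ft_force: [-0.7, -0.5, -0.2]
finger_gap: 0.007
```

```bash
python3 - <<'E'
from h import *
p,d=snapshot("side");cv2.imwrite("pics/d.png",cv2.resize(p[170:310,150:340],None,fx=4,fy=4))
E
```

```text
(no output)
```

View pics/d.png

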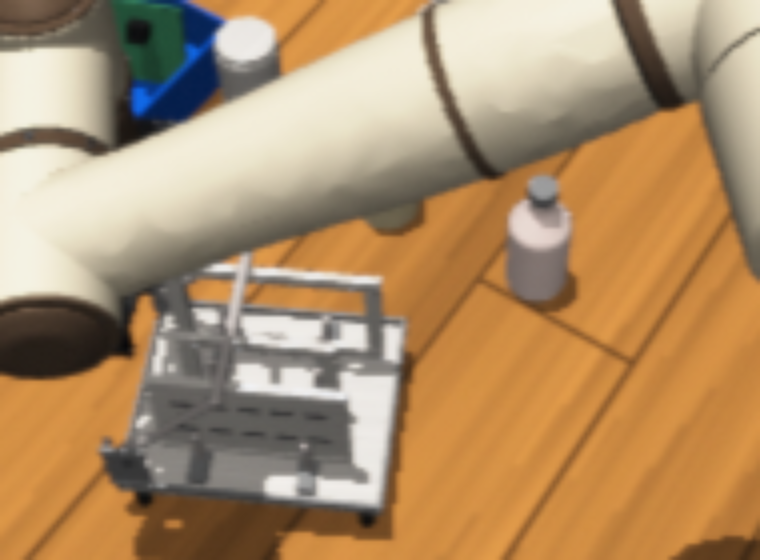

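```bash
python3 - <<'E'
from h import *
out=[]
for n in ("side","top","wrist"):
    p,d=snapshot(n);c=cal(n);np.save(f"e_{n}.npy",d)
    P=cloud(c,d);q=P[d>0]
    r=np.c_[(q[:,:2]-RO)@np.array([np.cos(np.radians(RY)),np.sin(np.radians(RY))]),(q[:,:2]-RO)@np.array([-np.sin(np.radians(RY)),np.cos(np.radians(RY))]),q[:,2]]
    m=(r[:,2]>.177)&(r[:,2]<.22)&(abs(r[:,1])<.09)&(abs(r[:,0])<.2)
    print(n,m.sum(), np.round(np.percentile(r[m],[5,50,95],axis=0),3).tolist() if m.any() else "")
    cv2.imwrite(f"pics/e_{n}.png",p if n=="wrist" else cv2.resize(p[210:310,160:260] if n=="side" else p[130:230,150:250],None,fx=5,fy=5))
s=robot.read_state();print(s["ee_pos"],s["time"])
E
```

```text
side 138 [[0.008, -0.05, 0.18], [0.012, 0.013, 0.187], [0.018, 0.074, 0.191]]
top 109 [[0.01, -0.072, 0.179], [0.013, 0.001, 0.183], [0.02, 0.071, 0.189]]
wrist 6333 [[0.008, -0.07, 0.183], [0.013, 0.003, 0.186], [0.082, 0.071, 0.208]]
[0.57399409 0.28993148 0.1774974 ] 4.7667
```

View pics/e_side.png

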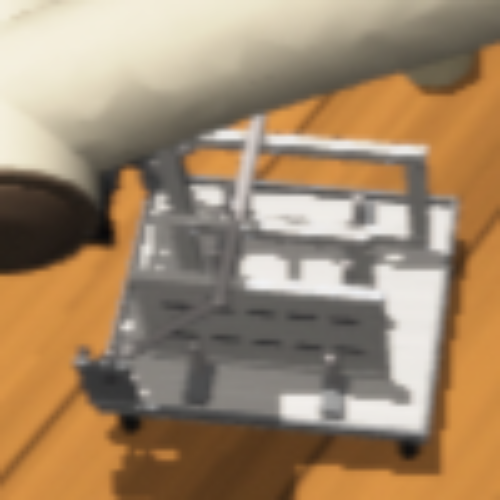

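View pics/e_wrist.png

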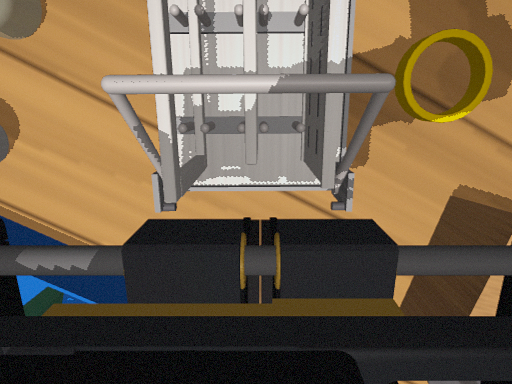

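```bash
python3 - <<'E'
from h import *
s=robot.read_state();p=s["ee_pos"]
for n in ("side","top","wrist"):
    c=cal(n); print(n,proj(c,[p,p+[0,0,.03]]),proj(c,[rk(.013,0,.181),rk(.095,.07,.085)]))
d=np.load("e_wrist.npy")
print(d[230:300:10,262], d[250,262])
print(unproj(cal("wrist"),np.array([250,270.]),np.array([240.,240]),d[240,[250,270]]))
E
```

```text
side [[182.16333317 249.22187168]
 [180.66849999 244.13976344]] [[207.63289265 248.94875734]
 [181.72182691 280.86005891]]
top [[182.58165822 157.46429581]
 [181.21908311 155.31327626]] [[192.55997327 174.49709277]
 [172.40754043 169.70087558]]
wrist [[259.95304167 222.34825941]
 [259.99140451 242.87039264]] [[246.85744945  85.45883375]
 [329.81903626 186.8263377 ]]
[0.15657063 0.14535151 0.08301979 0.08247668 0.08193947 0.12652954
 0.12712881] 0.083019786
[[0.5668019  0.28105819 0.2271745 ]
 [0.56304349 0.28947788 0.22603134]]
```

View pics/e_top.png

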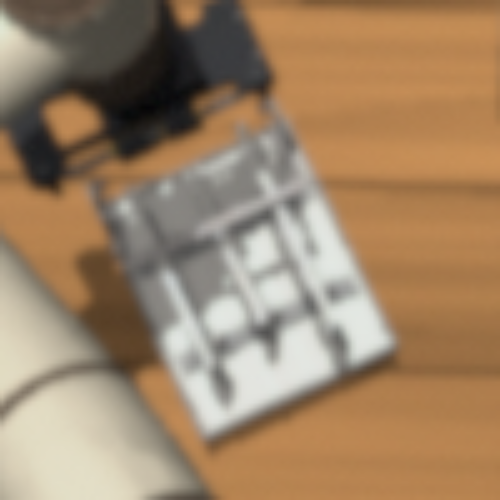

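```bash
python3 - <<'E'
from h import *
go(rk(.05,.02,.25),27.4,0)
go(rk(-.03,.02,.25),27.4,0)
go(rk(-.03,.02,.158),27.4,0)
E
```

```text
-> [0.529 0.282 0.25 ] shift [ 4.35  1.3  -7.25] rot [ 0.   0.  -0.2] steps>= 2.1
-> [0.458 0.245 0.25 ] shift [12.35  1.26 -7.26] rot [ 0.   0.  -0.2] steps>= 3.4
-> [0.458 0.245 0.158] shift [12.35  1.26  1.94] rot [ 0.   0.  -0.2] steps>= 3.0
```

Call:
{"name": "arm_command", "arguments": {"steps": "0 0.5 -4 0 0 0 0; 1 1 -7.2 0 0 0 0; 5 1.2 -7.2 0 0 0 0; 9 1.2 -7.2 0 0 0 0; 12.4 1.2 -7.2 0 0 0 0; 12.4 1.2 -3.5 0 0 0 0; 12.4 1.2 0.5 0 0 0 0; 12.4 1.2 1.9 0 0 0 0"}}

```text
time: 5.43
ee_pos: [0.4544, 0.2417, 0.1547]
tcp_rot: [0.736, -3.048, 0.001]
ft_force: [-0.8, -0.8, -1.0]
finger_gap: 0.007
```

Call:
{"name": "arm_command", "arguments": {"steps": "-0.7 0 0 0 0 0 0; -1.4 0 0 0 0 0 0; -2.1 0 0 0 0 0 0; -2.8 0 0 0 0 0 0"}}

```text
time: 5.77
ee_pos: [0.4845, 0.2579, 0.16]
tcp_rot: [-0.739, 3.051, 0.002]
ft_force: [-1.9, -0.5, 2.1]
finger_gap: 0.009
```

```bash
cat >> h.py <<'E'
def rackpts(n,d):
    q=cloud(cal(n),d)[d>0];a=np.radians(RY)
    return np.c_[(q[:,:2]-RO)@np.array([np.cos(a),np.sin(a)]),(q[:,:2]-RO)@np.array([-np.sin(a),np.cos(a)]),q[:,2]]
E
python3 - <<'E'
from h import *
p,d=snapshot("wrist");cv2.imwrite("pics/f_w.png",p)
r=rackpts("wrist",d);m=(r[:,2]>.176)&(r[:,2]<.22)&(abs(abs(r[:,1])-.06)<.015)&(abs(r[:,0])<.25)
print(np.round(np.percentile(r[m],[5,50,95],axis=0),3))
p,d=snapshot("side");cv2.imwrite("pics/f_s.png",cv2.resize(p[210:310,150:260],None,fx=5,fy=5))
e=robot.read_state()["ee_pos"];a=np.radians(RY);print(e,(e[:2]-RO)@[np.cos(a),np.sin(a)])
E
```

```text
Traceback (most recent call last):
IndexError: index -1 is out of bounds for axis 0 with size 0
```

View pics/f_w.png

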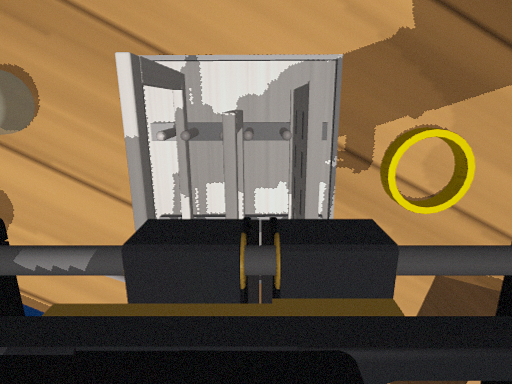

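```bash
python3 - <<'E'
from h import *
p,d=snapshot("side");cv2.imwrite("pics/f_s.png",cv2.resize(p[210:310,150:260],None,fx=5,fy=5))
r=rackpts("side",d);m=(r[:,2]>.178)&(r[:,2]<.22)&(abs(r[:,1])<.08)&(abs(r[:,0])<.25)
print(np.round(np.percentile(r[m],[5,50,95],axis=0),3))
e=robot.read_state()["ee_pos"];a=np.radians(RY);print(e,(e[:2]-RO)@[np.cos(a),np.sin(a)])
E
```

```text
Traceback (most recent call last):
IndexError: index -1 is out of bounds for axis 0 with size 0
```

View pics/f_s.png

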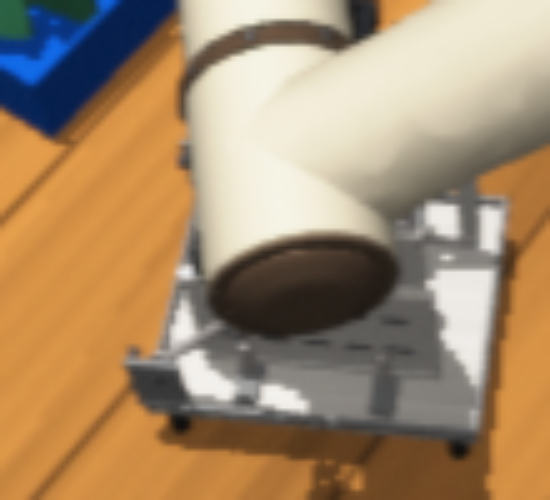

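Call:
{"name": "arm_command", "arguments": {"steps": "-0.7 0 0 0 0 0 0; -1.4 0 0 0 0 0 0; -2.1 0 0 0 0 0 0; -2.8 0 0 0 0 0 0; -2.8 0 0 0 0 0 0"}}

```text
time: 6.28
ee_pos: [0.5094, 0.2707, 0.1578]
tcp_rot: [-0.739, 3.052, 0.0]
ft_force: [-0.7, 0.2, 0.0]
finger_gap: 0.005
```

```bash
python3 - <<'E'
from h import *
p,d=snapshot("side");cv2.imwrite("pics/g_s.png",cv2.resize(p[200:310,150:260],None,fx=5,fy=5))
p,d=snapshot("top");cv2.imwrite("pics/g_t.png",cv2.resize(p[130:230,150:250],None,fx=5,fy=5))
e=robot.read_state()["ee_pos"];a=np.radians(RY);print(e,(e[:2]-RO)@[np.cos(a),np.sin(a)])
E
```

```text
[0.50806088 0.26993433 0.15751873] 0.025713516544741966
```

View pics/g_s.png

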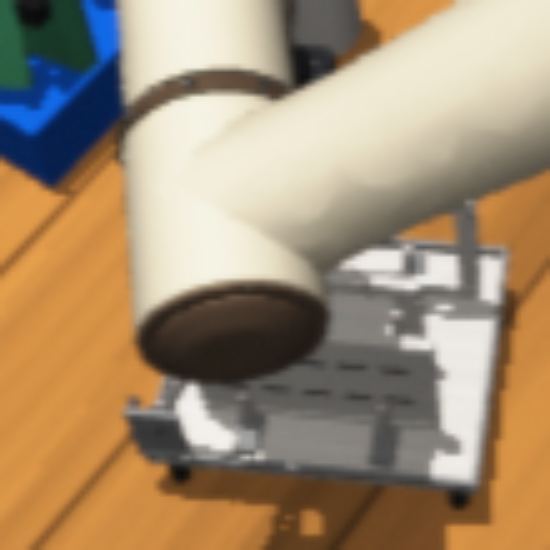

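View pics/g_t.png

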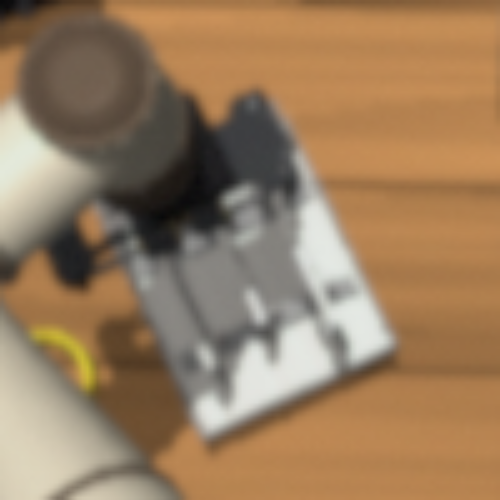

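Call:
{"name": "arm_command", "arguments": {"steps": "-1 0 0 0 0 0 0; -2 0 0 0 0 0 0; -3 0 0 0 0 0 0; -4 0 0 0 0 0 0; -4 0 0 0 0 0 0"}}

```text
time: 6.8
ee_pos: [0.5452, 0.2891, 0.1578]
tcp_rot: [-0.739, 3.052, 0.0]
ft_force: [0.7, 0.0, -0.4]
finger_gap: 0.007
```

```bash
python3 - <<'E'
from h import *
p,d=snapshot("side");cv2.imwrite("pics/h_s.png",cv2.resize(p[200:310,140:260],None,fx=5,fy=5))
p,d=snapshot("wrist");cv2.imwrite("pics/h_w.png",p)
e=robot.read_state()["ee_pos"];a=np.radians(RY);print(e,(e[:2]-RO)@[np.cos(a),np.sin(a)])
E
```

```text
[0.54353004 0.28812115 0.15765631] 0.06557315036206836
```

View pics/h_s.png

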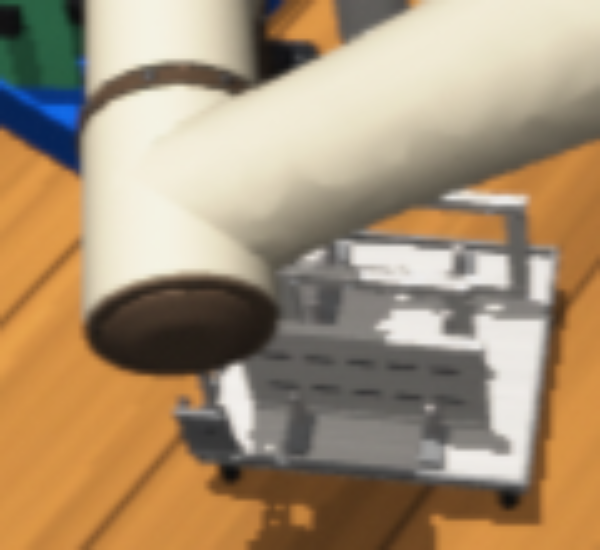

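View pics/h_w.png

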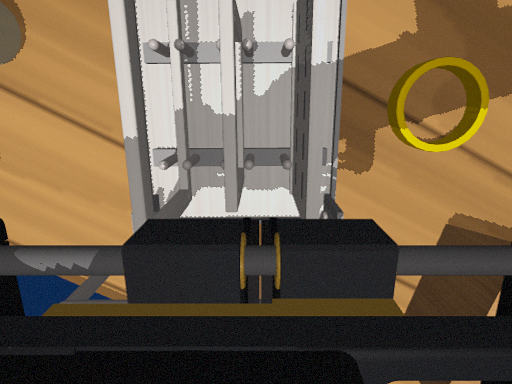

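Call:
{"name": "arm_command", "arguments": {"steps": "-1 0 0 0 0 0 0; -2 0 0 0 0 0 0; -3 0 0 0 0 0 0; -4 0 0 0 0 0 0; -5 0 0 0 0 0 0; -6 0 0 0 0 0 0; -7 0 0 0 0 0 0; -8 0 0 0 0 0 0"}}

```text
time: 7.57
ee_pos: [0.6145, 0.3246, 0.1581]
tcp_rot: [0.739, -3.053, -0.0]
ft_force: [-0.2, 0.5, -0.1]
finger_gap: -0.0
```

```bash
python3 - <<'E'
from h import *
p,d=snapshot("side");cv2.imwrite("pics/i_s.png",cv2.resize(p[190:310,110:260],None,fx=5,fy=5))
e=robot.read_state()["ee_pos"];a=np.radians(RY);print(e,(e[:2]-RO)@[np.cos(a),np.sin(a)])
E
```

```text
[0.61601487 0.32539272 0.15774037] 0.1470786678767709
```

View pics/i_s.png

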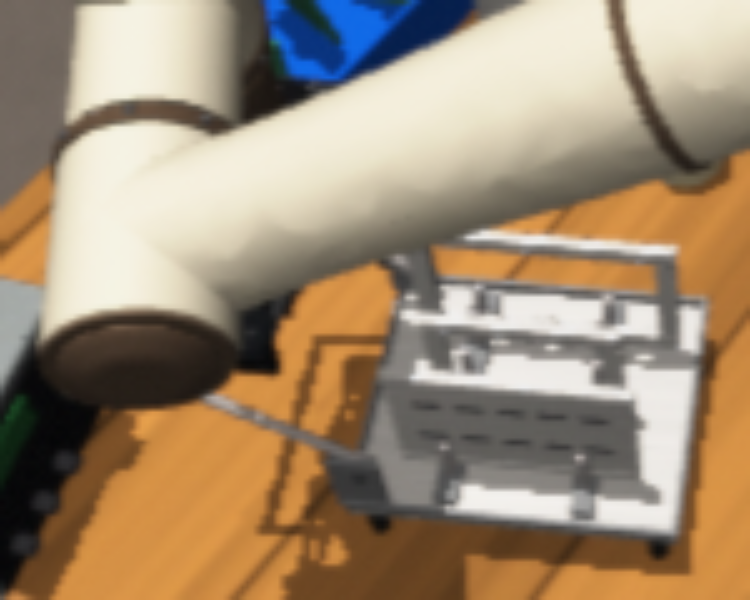

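```bash
cat >> h.py <<'E'
SO=np.array([.527,-.258])
def st(x,y,z): return rk(x,y,z,SO,SY)
E
python3 - <<'E'
from h import *
s=robot.read_state();f,cx,cy,Rm,t=cal("wrist");C=-Rm.T@t
Rt=R.from_rotvec(s["tcp_rot"]).as_matrix();print("cam in tool",Rt.T@(C-s["ee_pos"]),"axis",Rt.T@Rm[2]);print(s["qpos"])
go(rk(.10,.02,.30),27.4,0)
go(np.array([.45,.1,.32]),5,25)
b=go(np.array([.40,-.05,.32]),-5,40)
go(st(-.13,-.017,.285),-14.5,55,True)
E
```

```text
cam in tool [ 0.07046413 -0.00018436 -0.18371635] axis [-2.56873608e-01  1.47488123e-04  9.66444995e-01]
[ 7.17670060e-01  5.35061423e-01  1.41803708e-01  5.93377969e-04
 -1.17637898e+00 -1.81354883e+00]
-> [0.574 0.305 0.3  ] shift [  4.69   0.08 -14.23] rot [-0.   0.1 -0.2] steps>= 3.6
-> [0.45 0.1  0.32] shift [ 25.05 -12.45 -16.25] rot [  4.8 -24.6  21.9] steps>= 7.8
-> [ 0.4  -0.05  0.32] shift [ 36.36 -23.5  -16.27] rot [ 11.2 -38.8  30.9] steps>= 11.1
-> [ 0.412 -0.246  0.274] shift [ 44.26 -41.46 -11.68] rot [ 20.  -52.4  38.4] steps>= 14.8
```

Call:
{"name": "arm_command", "arguments": {"steps": "0 0 -4 0 0 0 0; 1 0 -8 0 0 0 0; 4 0 -12 0 0 0 30; 7 -2 -14.5 0 -4 4 60; 10 -4 -16 0 -8 8 100; 13.5 -6 -16.2 2 -13 12 100; 17 -8.5 -16.2 3 -18 16 100; 20.5 -10.5 -16.2 4 -21 19 100"}}

```text
time: 8.28
ee_pos: [0.4803, 0.1391, 0.3201]
tcp_rot: [-0.189, 2.76, 0.028]
ft_force: [-0.6, -0.9, 1.3]
finger_gap: 0.369
```

```bash
python3 - <<'E'
from h import *
print(robot.read_state()["qpos"])
go(np.array([.40,-.05,.32]),-5,40)
go(st(-.13,-.017,.285),-14.5,55,True)
p,d=snapshot("side");cv2.imwrite("pics/j_s.png",cv2.resize(p[190:310,110:260],None,fx=5,fy=5))
r=rackpts("side",d);m=(r[:,2]>.15)&(r[:,2]<.2)&(abs(r[:,1])<.08)&(abs(r[:,0]-.2)<.05)
print(m.sum(),np.round(np.percentile(r[m],[5,50,95],axis=0),3))
E
```

```text
[ 0.74727573 -0.11208324 -0.44402587  0.26801718 -0.94644939 -2.30652724]
-> [ 0.4  -0.05  0.32] shift [  9.82 -17.64  -3.76] rot [  6.3 -18.4  11.2] steps>= 4.9
-> [ 0.412 -0.246  0.274] shift [ 12.9  -37.18   0.07] rot [ 13.8 -33.   17.9] steps>= 9.4
173 [[ 0.174 -0.073  0.153]
 [ 0.189  0.009  0.167]
 [ 0.195  0.077  0.172]]
```

View pics/j_s.png

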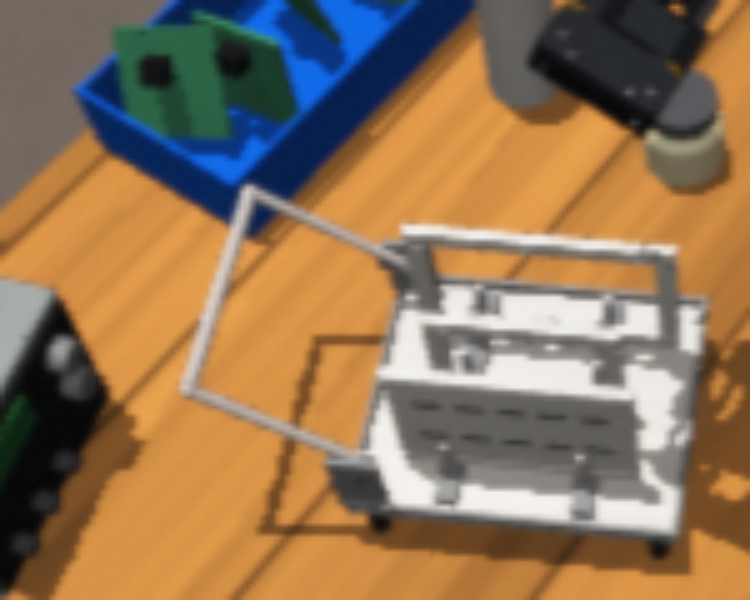

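Call:
{"name": "arm_command", "arguments": {"steps": "2 -3.5 -1 1 -3 2 100; 4 -7 -2 2 -7 4 100; 6.5 -10.5 -3 3 -11 7 100; 9 -14 -3.7 5 -15 9 100; 10 -17.8 -3.7 6 -19 11 100; 11 -21.5 -3.2 7 -23 13 100; 12 -25.5 -2.4 9 -26 15 100; 12.9 -29.5 -1.5 11 -29 16 100"}}

```text
time: 9.0
ee_pos: [0.3995, -0.1419, 0.3091]
tcp_rot: [0.203, 2.285, -0.077]
ft_force: [0.8, -0.2, -0.2]
finger_gap: 0.976
```

```bash
python3 - <<'E'
from h import *
print(robot.read_state()["qpos"])
go(st(-.13,-.017,.285),-14.5,55,True)
E
```

```text
[ 0.05029449 -0.48727922 -1.06795121  0.81363082 -0.22069209 -2.52838116]
-> [ 0.412 -0.246  0.274] shift [  0.56 -10.06   4.51] rot [ 4.  -6.4  2.4] steps>= 2.6
```

```bash
cat > kin.py <<'E'
from h import *
from scipy.optimize import least_squares
import json
def ex(w,p,q):
    T=np.eye(4);Rm=R.from_rotvec(np.array(w)*q).as_matrix();T[:3,:3]=Rm;T[:3,3]=p-Rm@p;return T
def fk(q,k):
    A=[((0,0,1),(0,0,0)),((0,1,0),(k[0],0,k[1])),((0,-1,0),(k[2],0,k[3])),
       ((np.cos(k[4]),0,np.sin(k[4])),(0,k[5],k[6])),((0,-1,0),(k[7],0,k[8])),((np.cos(k[9]),0,np.sin(k[9])),(0,k[10],k[11]))]
    T=np.eye(4)
    sg=k[18:] if len(k)>18 else np.ones(6)
    for (w,p),qi in zip(A,q): T=T@ex(w,np.array(p,float),qi)
    M=np.eye(4);M[:3,:3]=R.from_rotvec(k[12:15]).as_matrix();M[:3,3]=k[15:18]
    return T@M
E
cat > fit.py <<'E'
from kin import *
D=[([-9.59408100e-01,3.85502745e-01,6.65893317e-03,-4.94949218e-04,-1.19398071,-2.58586855e-01],[.21574865,-.58591076,.20070567],[.5509501,-3.09245851,-.00319326]),
([-.38365,-.00752,-.29303,0,-1.28391,-.74677],[.312,-.2983,.2794],[-.686,3.065,-.001]),
([.71767,.53506,.1418,.0006,-1.17638,-1.81355],[.61601,.32539,.15774],[.739,-3.053,0]),
([.74728,-.11208,-.44403,.26802,-.94645,-2.30653],[.4803,.1391,.3201],[-.189,2.76,.028]),
([.05029,-.48728,-1.06795,.81363,-.22069,-2.52838],[.3995,-.1419,.3091],[.203,2.285,-.077])]
s=robot.read_state(); D.append((s["qpos"],s["ee_pos"],s["tcp_rot"]))
def res(k,sg):
    o=[]
    for q,p,r in D:
        T=fk(np.array(q)*sg,k);o+=list((T[:3,3]-p)*5);o+=list((R.from_matrix(T[:3,:3]).inv()*R.from_rotvec(r)).as_rotvec())
    return np.r_[o,(k-k0)*2e-3]
best=None
import itertools
rng=np.random.default_rng(0)
for sg in itertools.product([1],[1],[1],[1,-1],[1],[1,-1]):
  for yo in (0,.16,-.16):
    for a4 in (0,-np.pi/2):
      sg_=np.array(sg)
      k0=np.array([0,.35,.0,.8,a4,yo,.8,.4,.8,0,yo,.8,0,np.pi/2,0,.6,yo,.8])
      k0[12:15]=R.from_matrix(np.array([[0,0,1],[0,1,0],[-1,0,0]])).as_rotvec()
      f=least_squares(res,k0,args=(sg_,),max_nfev=400)
      if best is None or f.cost<best[0]: best=(f.cost,sg_,f.x); print(f.cost,sg,yo,a4)
print(np.round(best[2],4)); print(np.round(res(best[2],best[1])[:-18].reshape(-1,6),4))
json.dump([best[1].tolist(),best[2].tolist()],open("kin.json","w"))
E
python3 fit.py
```

```text
4.70353060910152e-05 (1, 1, 1, 1, 1, 1) 0 0
4.6984768879998565e-05 (1, 1, 1, 1, 1, 1) -0.16 0
2.7289029844718164e-05 (1, 1, 1, 1, 1, -1) 0 0
1.2486842187387495e-05 (1, 1, 1, 1, 1, -1) 0 -1.5707963267948966
1.2436313824212757e-05 (1, 1, 1, 1, 1, -1) -0.16 -1.5707963267948966
7.554179396524874e-06 (1, 1, 1, -1, 1, -1) 0 0
7.503648562179703e-06 (1, 1, 1, -1, 1, -1) -0.16 0
[-1.0000e-04  1.6170e-01 -3.0000e-04  7.2670e-01  3.0000e-04  6.0000e-04
  7.2550e-01  4.2240e-01  7.2580e-01 -1.0000e-04 -1.5980e-01  7.2560e-01
 -1.2092e+00  1.2097e+00 -1.2093e+00  7.4970e-01 -1.5980e-01  7.2550e-01]
[[-0.0001 -0.     -0.      0.0003 -0.0004 -0.    ]
 [ 0.0001  0.0001  0.      0.0001 -0.0001 -0.    ]
 [-0.      0.      0.     -0.0002  0.0012  0.0001]
 [ 0.     -0.0001 -0.      0.0003 -0.     -0.0001]
 [ 0.     -0.0001  0.0001 -0.0004 -0.0004  0.0001]
 [-0.      0.0001 -0.0001 -0.0001 -0.0003 -0.0001]]
```

```bash
cat >> kin.py <<'E'
SG,K=[np.array(a) for a in json.load(open("kin.json"))] if __import__("os").path.exists("kin.json") else (None,None)
LO=np.array([-3.14,-1.21,-1.07,-3.16,-2.99,-3.1]);HI=np.array([3.14,2.06,1.41,2.05,-.16,3.1])
def ik(p,Rt,q0):
    def f(q):
        T=fk(q*SG,K);return np.r_[(T[:3,3]-p)*5,(R.from_matrix(T[:3,:3]).inv()*R.from_matrix(Rt)).as_rotvec()]
    best=None
    rng=np.random.default_rng(0)
    for i in range(6):
        r=least_squares(f,np.clip(q0+(rng.normal(0,.5,6) if i else 0),LO+.01,HI-.01),bounds=(LO,HI),max_nfev=100)
        if best is None or r.cost<best.cost-1e-9: best=r
        if best.cost<1e-8:break
    return best.x,np.sqrt(2*best.cost)
E
python3 - <<'E'
from kin import *
q0=robot.read_state()["qpos"]
for nm,P,psi in (("hookgrip",st(0,-.017,.28),SY),("hang",st(-.088,0,.27),SY),("hanglow",st(-.088,0,.222),SY),("rack",rk(-.088,-.049,.163),RY),("lift",rk(-.088,-.049,.28),RY),("pre",st(-.13,-.017,.28),SY)):
  for tilt in (30,40,45,50,60):
    Rt=ori(psi,tilt);q,e=ik(P+.019*Rt[:,2],Rt,q0); print(nm,tilt,round(e,4),np.round(q,2),"marg",np.round(min((q-LO).min(),(HI-q).min()),2))
E
```

```text
hookgrip 30 0.0 [-0.19  0.05 -0.4   0.05 -0.59 -1.67] marg 0.43
hookgrip 40 0.0 [-0.19  0.   -0.57  0.14 -0.31 -1.75] marg 0.15
hookgrip 45 0.0103 [-0.2  -0.01 -0.65  0.19 -0.16 -1.8 ] marg 0.0
hookgrip 50 0.0451 [-0.23 -0.01 -0.56 -0.17 -0.16 -1.41] marg 0.0
hookgrip 60 0.0102 [-0.39 -0.01 -0.44 -0.94 -0.16 -0.56] marg 0.0
hang 30 0.0 [-0.13 -0.11 -0.61  0.12 -0.56 -1.78] marg 0.4
hang 40 0.0 [-0.13 -0.17 -0.81  0.32 -0.25 -1.97] marg 0.09
hang 45 0.0347 [-0.15 -0.18 -0.83  0.28 -0.16 -1.92] marg 0.0
hang 50 0.0724 [-0.2  -0.17 -0.73 -0.18 -0.16 -1.42] marg 0.0
hang 60 0.0136 [-0.4  -0.17 -0.6  -0.98 -0.16 -0.53] marg 0.0
hanglow 30 0.0 [-0.13 -0.06 -0.71  0.16 -0.4  -1.82] marg 0.24
hanglow 40 0.0365 [-0.16 -0.1  -0.83  0.22 -0.16 -1.86] marg 0.0
hanglow 45 0.071 [-0.21 -0.09 -0.73 -0.23 -0.16 -1.38] marg 0.0
hanglow 50 0.06 [-0.32 -0.09 -0.64 -0.7  -0.16 -0.83] marg 0.0
hanglow 60 0.0 [-0.67 -0.07 -0.59 -1.46 -0.36  0.1 ] marg 0.2
rack 30 0.0282 [ 0.69 -0.05 -0.99  0.61 -0.16 -2.36] marg 0.0
rack 40 0.145 [ 0.6  -0.04 -0.76 -0.4  -0.16 -1.27] marg 0.0
rack 45 0.1122 [ 0.39 -0.03 -0.67 -1.11 -0.16 -0.41] marg 0.0
rack 50 0.047 [ 0.3  -0.04 -0.67 -1.37 -0.16 -0.1 ] marg 0.0
rack 60 0.0 [-0.11  0.02 -0.78 -1.92 -0.53  0.72] marg 0.29
lift 30 0.0 [ 0.79 -0.21 -0.72  0.28 -0.58 -2.08] marg 0.35
lift 40 0.0 [ 0.73 -0.27 -0.95  0.67 -0.26 -2.41] marg 0.1
lift 45 0.0463 [ 0.66 -0.28 -1.    0.8  -0.16 -2.5 ] marg 0.0
lift 50 0.1229 [ 0.68 -0.29 -0.98  0.68 -0.16 -2.38] marg 0.0
lift 60 0.0909 [ 0.37 -0.25 -0.65 -1.18 -0.16 -0.35] marg 0.0
pre 30 0.0 [-0.17 -0.19 -0.63  0.08 -0.61 -1.71] marg 0.44
pre 40 0.0 [-0.16 -0.26 -0.79  0.18 -0.34 -1.81] marg 0.18
pre 45 0.0 [-0.18 -0.28 -0.9   0.32 -0.17 -1.94] marg 0.01
pre 50 0.0424 [-0.2  -0.28 -0.83 -0.   -0.16 -1.6 ] marg 0.0
pre 60 0.005 [-0.38 -0.27 -0.68 -0.79 -0.16 -0.73] marg 0.0
```

```bash
python3 - <<'E'
from kin import *
q0=robot.read_state()["qpos"]
for x in (-.12,0):
    Rt=ori(SY,38);p=st(x,-.017,.27)+.008*Rt[:,2]
    print(np.round(ik(p,Rt,q0)[0],2),ik(p,Rt,q0)[1]); go(p,SY,38)
for tilt in (20,25):
  for nm,P,psi in (("hanglow",st(-.088,0,.222),SY),("rack",rk(-.088,-.049,.163),RY)):
    Rt=ori(psi,tilt);q,e=ik(P+.019*Rt[:,2],Rt,q0); print(nm,tilt,round(e,4),np.round(q,2),"marg",np.round(min((q-LO).min(),(HI-q).min()),2))
E
```

```text
[-0.16 -0.24 -0.76  0.15 -0.4  -1.78] 2.0799616602719756e-15
-> [ 0.411 -0.246  0.264] shift [  1.39 -10.06   5.15] rot [ 3.6 10.6  3. ] steps>= 2.7
[-0.19 -0.   -0.55  0.11 -0.36 -1.73] 2.709775631980499e-10
-> [ 0.528 -0.276  0.264] shift [ -6.53 -11.03  14.11] rot [ 3.6 10.6  3. ] steps>= 4.6
hanglow 20 0.0 [-0.14  0.   -0.55  0.06 -0.67 -1.72] marg 0.51
rack 20 0.0 [ 0.75  0.01 -0.77  0.21 -0.46 -2.02] marg 0.3
hanglow 25 0.0 [-0.13 -0.03 -0.63  0.1  -0.54 -1.76] marg 0.38
rack 25 0.0 [ 0.75 -0.03 -0.9   0.39 -0.3  -2.19] marg 0.14
```

Call:
{"name": "arm_command", "arguments": {"steps": "0.3 -3 0.5 1 4 1 100; 0.8 -6.5 2.5 2 8 2 100; 1.4 -9 4.5 3.6 10.6 3 100; 1.4 -10.1 5.1 3.6 10.6 3 100; 1.4 -10.1 5.1 3.6 10.6 3 100"}}

```text
time: 9.42
ee_pos: [0.4142, -0.2479, 0.2632]
tcp_rot: [0.323, 2.467, -0.107]
ft_force: [-0.2, 0.3, 1.2]
finger_gap: 1.0
```

```bash
python3 - <<'E'
from h import *
for i in range(3):
    p,d=snapshot("wrist");cv2.imwrite(f"pics/k{i}.png",p);np.save(f"k{i}.npy",d)
s=robot.read_state();print(s["ee_pos"],s["tcp_rot"],s["time"])
E
```

```text
[ 0.4126471  -0.24549433  0.26406978] [ 0.31713333  2.4661964  -0.10808157] 9.5667
```

View pics/k2.png

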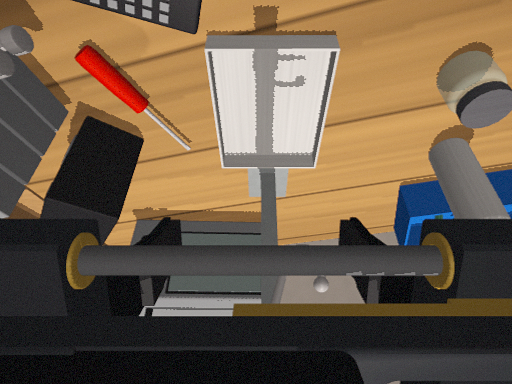

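```bash
python3 - <<'E'
from h import *
c=cal("wrist");d=np.load("k2.npy");P=cloud(c,d)
im=cv2.imread("pics/k2.png")
# tray rim cloud
q=P.reshape(-1,3);ok=(d.ravel()>0)
m=ok&(q[:,2]>.024)&(q[:,2]<.036)&(q[:,0]>.35)&(q[:,0]<.64)&(q[:,1]>-.4)&(q[:,1]<-.15)
pts=(q[m][:,:2]*1000).astype(np.float32);r=cv2.minAreaRect(pts);print("tray rim wrist",r,m.sum())
# post rows
for v in (195,205,212):
    row=im[v,240:300].astype(int).sum(1);print(v,row[::2].tolist())
m=ok&(q[:,2]>.05)&(q[:,2]<.40)&(q[:,0]>.6)&(q[:,0]<.75)&(abs(q[:,1]+.29)<.05)
k=q[m];print(len(k),np.round(np.percentile(k,[2,50,98],axis=0),3))
for cam in ("top","side"):
    dd=np.load(f"a_{cam}.npy");qq=cloud(cal(cam),dd)[dd>0]
    k=qq[(qq[:,2]>.012)&(qq[:,2]<.034)&(qq[:,0]>.38)&(qq[:,0]<.66)&(qq[:,1]>-.40)&(qq[:,1]<-.15)]
    a=np.radians(SY);sx=(k[:,:2]-SO)@[np.cos(a),np.sin(a)];sy=(k[:,:2]-SO)@[-np.sin(a),np.cos(a)]
    k=k[(abs(sx)<.25)&(abs(sy)<.1)];print(cam,cv2.minAreaRect((k[:,:2]*1000).astype(np.float32)),len(k))
    k=qq[(qq[:,2]>.06)&(qq[:,2]<.42)&(abs(qq[:,0]-.675)<.04)&(abs(qq[:,1]+.30)<.06)]
    print(cam,"post",len(k),np.round(np.percentile(k,[2,50,98],axis=0),3).tolist())
    cc=cal(cam);print("cam pos",-cc[3].T@cc[4])
E
```

```text
tray rim wrist ((527.5264282226562, -262.07135009765625), (150.28529357910156, 201.5525360107422), 75.38306427001953) 1952
195 [450, 458, 453, 465, 476, 522, 519, 520, 520, 523, 498, 253, 273, 269, 264, 280, 267, 253, 494, 525, 526, 519, 524, 497, 483, 472, 439, 392, 351, 305]
205 [392, 431, 460, 471, 463, 463, 462, 455, 456, 457, 443, 262, 269, 271, 260, 271, 261, 266, 395, 476, 470, 470, 477, 472, 470, 469, 457, 460, 463, 455]
212 [273, 278, 306, 270, 293, 279, 295, 310, 301, 321, 306, 264, 262, 273, 273, 269, 275, 264, 371, 470, 469, 470, 471, 473, 469, 475, 460, 460, 465, 463]
1207 [[ 0.657 -0.308  0.053]
 [ 0.661 -0.298  0.125]
 [ 0.664 -0.285  0.23 ]]
top ((527.6107788085938, -261.217529296875), (167.42222595214844, 275.7342834472656), 81.2958984375) 225
top post 273 [[0.659, -0.309, 0.079], [0.665, -0.292, 0.25], [0.69, -0.286, 0.41]]
cam pos [0.18887189 0.02847705 1.55190209]
side ((527.5012817382812, -261.6449279785156), (172.1562042236328, 276.6336669921875), 80.12034606933594) 459
side post 652 [[0.648, -0.311, 0.069], [0.664, -0.291, 0.274], [0.688, -0.284, 0.415]]
cam pos [0.01997587 0.69474498 1.23247136]
```

```bash
cat >> h.py <<'E'
SO=np.array([.5278,-.2623]);SY=-14.6
E
python3 - <<'E'
from h import *
p=st(0,-.017,.27)+.008*ori(SY,38)[:,2]
go(p,SY,38)
E
```

```text
-> [ 0.528 -0.28   0.264] shift [-9.52 -0.41  7.41] rot [-0.  -0.3 -0. ] steps>= 2.9
```

Call:
{"name": "arm_command", "arguments": {"steps": "-2 -0.4 1.5 0 0 0 100; -4 -0.4 3.1 0 0 0 100; -6 -0.4 4.7 0 0 0 100; -8 -0.4 6.2 0 0 0 100; -9.5 -0.4 7.4 0 0 0 80; -9.5 -0.4 7.4 0 0 0 50; -9.5 -0.4 7.4 0 0 0 20; -9.5 -0.4 7.4 0 0 0 5", "force": 4}}

```text
time: 10.23
ee_pos: [0.5278, -0.278, 0.2645]
tcp_rot: [0.313, 2.465, -0.107]
ft_force: [0.5, 0.4, 0.0]
finger_gap: 0.779
```

Call:
{"name": "arm_command", "arguments": {"steps": "0 0 0 0 0 0 0; 0 0 0 0 0 0 0; 0 0 0 0 0 0 0; 0 0 0 0 0 0 0; 0 0 0 0 0 0 0; 0 0 0 0 0 0 0"}}

```text
time: 10.73
ee_pos: [0.5287, -0.2794, 0.2644]
tcp_rot: [0.316, 2.465, -0.107]
ft_force: [-0.2, -0.3, 0.8]
finger_gap: 0.325
```

```bash
python3 - <<'E'
from h import *
s=robot.read_state();print(s["ee_pos"],s["finger_gap"],s["ft_force"])
p,d=snapshot("side");cv2.imwrite("pics/l.png",cv2.resize(p[60:180,230:350],None,fx=5,fy=5,interpolation=2))
go(st(0,-.017,.27)+.008*ori(SY,38)[:,2],SY,38)
E
```

```text
[ 0.52871426 -0.27944167  0.26439309] 0.32546275737763286 [-0.22404551 -0.30987781  0.83195697]
-> [ 0.528 -0.28   0.264] shift [ 0.07 -0.06  0.03] rot [ 0.  -0.2 -0. ] steps>= 0.0
```

View pics/l.png

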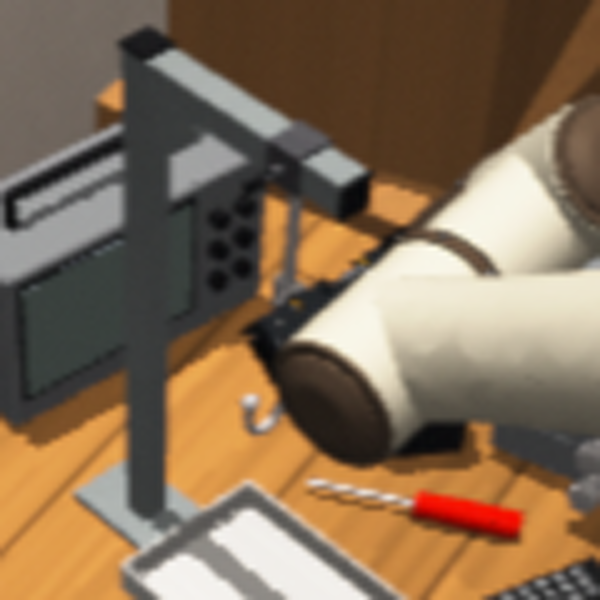

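Call:
{"name": "arm_command", "arguments": {"steps": "0 0 0 0 0 0 0; 0 0 0 0 0 0 0; 0 0 0 0 0 0 0; 0 0 0 0 0 0 0; 0 0 0 0 0 0 0; 0 0 0 0 0 0 0"}}

```text
time: 11.28
ee_pos: [0.5287, -0.2794, 0.2642]
tcp_rot: [0.316, 2.465, -0.107]
ft_force: [-0.4, 0.6, 0.2]
finger_gap: 0.063
```

Call:
{"name": "arm_command", "arguments": {"steps": "0 0 0 0 0 0 0; 0 0 0 0 0 0 0; 0 0 0 0 0 0 0"}}

```text
time: 11.53
ee_pos: [0.5287, -0.2794, 0.2642]
tcp_rot: [0.316, 2.465, -0.107]
ft_force: [-0.5, -0.4, -0.0]
finger_gap: 0.065
```

```bash
python3 - <<'E'
from h import *
for n in ("wrist","side"):
    p,d=snapshot(n);np.save(f"m_{n}.npy",d);cv2.imwrite(f"pics/m_{n}.png",p if n=="wrist" else cv2.resize(p[60:180,230:350],None,fx=5,fy=5,interpolation=2))
E
```

```text
(no output)
```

View pics/m_wrist.png

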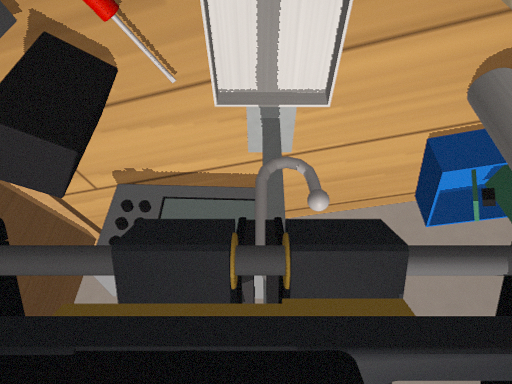

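View pics/m_side.png

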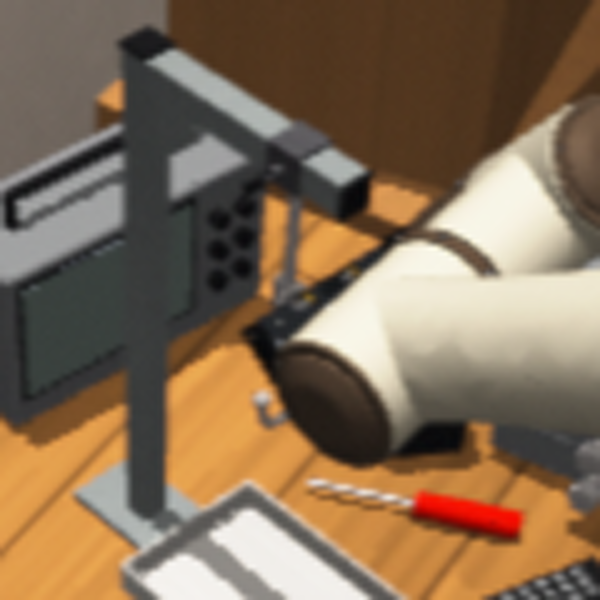

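```bash
cat >> h.py <<'E'
def stf(q):
    a=np.radians(SY);return np.c_[(q[:,:2]-SO)@[np.cos(a),np.sin(a)],(q[:,:2]-SO)@[-np.sin(a),np.cos(a)],q[:,2]]
E
python3 - <<'E'
from h import *
c=cal("wrist");d=np.load("m_wrist.npy");P=cloud(c,d)
def reg(u0,u1,v0,v1):
    q=stf(P[v0:v1,u0:u1].reshape(-1,3)); return q[(abs(q[:,0])<.03)&(q[:,2]>.19)&(q[:,2]<.3)]
b=reg(308,331,188,213);print("ball",len(b),b.mean(0),b.min(0),b.max(0))
for v in range(180,220,6):
    b=reg(250,276,v,v+4);print(v,len(b),np.round(b.mean(0),4))
b=reg(262,305,155,166);print("bottom",b.mean(0),b[:,2].min())
E
```

```text
ball 403 [-0.00323813  0.01905034  0.25328815] [-0.00749709  0.01333347  0.24152086] [0.00390795 0.02601992 0.25849844]
180 50 [-0.0025 -0.0159  0.2389]
186 48 [-0.0028 -0.0161  0.244 ]
192 48 [-0.0029 -0.0161  0.2489]
198 48 [-0.0027 -0.0161  0.2533]
204 49 [-0.0026 -0.0163  0.2578]
210 52 [-0.0027 -0.0165  0.2622]
216 68 [-0.0065 -0.0156  0.269 ]
bottom [-0.00285943  0.00036694  0.22185802] 0.21662958884963088
```

Call:
{"name": "arm_command", "arguments": {"steps": "0 0 0 0 0 0 9; 0 0 0 0 0 0 13; 0 0 0 0 0 0 18; 0 0 0 0 0 0 25; 0 0 0 0 0 0 40; 0 0 0 0 0 0 60; 0 0 0 0 0 0 60; 0 0 0 0 0 0 60"}}

```text
time: 12.3
ee_pos: [0.5289, -0.2794, 0.2644]
tcp_rot: [0.316, 2.465, -0.107]
ft_force: [-0.1, 0.0, 0.3]
finger_gap: 0.464
```

```bash
cat > swing.py <<'E'
from h import *
import sys
def reg(P,u0,u1,v0,v1):
    q=stf(P[v0:v1,u0:u1].reshape(-1,3)); return q[(abs(q[:,0])<.03)&(q[:,2]>.19)&(q[:,2]<.3)]
for i in range(int(sys.argv[1])):
    t=robot.read_state()["time"];p,d=snapshot("wrist");P=cloud(cal("wrist"),d)
    q=stf(P.reshape(-1,3));q=q[(abs(q[:,0])<.02)&(q[:,2]<.262)&(q[:,2]>.244)&(q[:,1]>-.005)&(q[:,1]<.06)]
    s=stf(P.reshape(-1,3));s=s[(abs(s[:,0])<.02)&(s[:,2]<.255)&(s[:,2]>.237)&(s[:,1]<-.005)&(s[:,1]>-.05)]
    print(round(t,3),"ball y",len(q),np.round(q.mean(0),4) if len(q) else "", "shank",len(s),np.round(s.mean(0),4) if len(s) else "")
cv2.imwrite("pics/"+sys.argv[2],p)
E
python3 swing.py 6 n1.png
```

```text
12.3 ball y 408 [-0.0032  0.0187  0.2532] shank 283 [-0.0026 -0.0163  0.2462]
12.35 ball y 410 [-0.0032  0.0189  0.2533] shank 269 [-0.0028 -0.0161  0.2462]
12.4 ball y 407 [-0.0032  0.019   0.2533] shank 270 [-0.0027 -0.0161  0.2462]
12.45 ball y 405 [-0.0032  0.0187  0.2533] shank 281 [-0.0026 -0.0163  0.2463]
12.5 ball y 402 [-0.0033  0.0182  0.2532] shank 283 [-0.0027 -0.0169  0.2462]
12.55 ball y 402 [-0.0032  0.0176  0.253 ] shank 280 [-0.0027 -0.0176  0.2464]
```

Call:
{"name": "arm_command", "arguments": {"steps": "0 0 -1 0 0 0 60; 0 0 -2 0 0 0 60; 1 0 -3.5 0 0 0 60; 3 0 -5.5 0 0 0 60; 5.5 0 -7.5 0 0 0 60; 8.5 0 -9.5 0 0 0 60; 10.5 0 -11 0 0 0 60; 10.5 0 -11 0 0 0 60"}}

```text
time: 13.27
ee_pos: [0.3788, -0.2407, 0.2874]
tcp_rot: [0.317, 2.463, -0.107]
ft_force: [-0.2, -0.5, 0.2]
finger_gap: 0.606
```

```bash
python3 - <<'E'
from kin import *
s=robot.read_state();print(s["ee_pos"],s["time"])
for i in range(3):
    p,d=snapshot("side");q=stf(cloud(cal("side"),d)[d>0]);q=q[(abs(q[:,0])<.03)&(q[:,2]>.215)&(q[:,2]<.262)&(abs(q[:,1])<.06)];b=q[q[:,1]>.01]
    print(len(q),np.round(b.mean(0),4))
cv2.imwrite("pics/o.png",cv2.resize(p[60:180,230:350],None,fx=5,fy=5,interpolation=2))
go([.40,-.03,.33],10,28)
go(rk(-.088,-.049,.25),RY,22,True)
go(rk(-.088,-.049,.163),RY,22,True)
Rt=ori(RY,22);print(ik(rk(-.088,-.049,.163)+.019*Rt[:,2],Rt,s["qpos"]))
Rt=ori(RY,22);print(ik(rk(-.088,-.049,.25)+.019*Rt[:,2],Rt,s["qpos"]))
Rt=ori(10,28);print(ik([.40,-.03,.33],Rt,s["qpos"]))
E
```

```text
[ 0.37881094 -0.2407007   0.28742051] 13.2667
44 [-0.0024  0.0186  0.2479]
44 [-0.0021  0.0189  0.2487]
43 [-0.002   0.0187  0.2478]
-> [ 0.4  -0.03  0.33] shift [ 0.41 20.89 -5.55] rot [-13.4   9.8 -20.6] steps>= 5.2
-> [0.445 0.16  0.232] shift [ 6.76 40.42  1.88] rot [-21.   15.3 -36.5] steps>= 9.8
-> [0.445 0.16  0.145] shift [12.11 40.41  8.74] rot [-21.   15.3 -36.5] steps>= 10.3
(array([ 0.75358753, -0.0085122 , -0.81761455,  0.26325845, -0.40298515,
       -2.06992291]), np.float64(1.0423299783792285e-10))
(array([ 0.7639847 , -0.11558628, -0.63372549,  0.16719427, -0.68934092,
       -1.9661455 ]), np.float64(1.2843852103088283e-10))
(array([ 0.44306065, -0.39575875, -0.60571884,  0.16090743, -0.89307303,
       -1.91043542]), np.float64(2.2839064842787745e-11))
```

View pics/o.png

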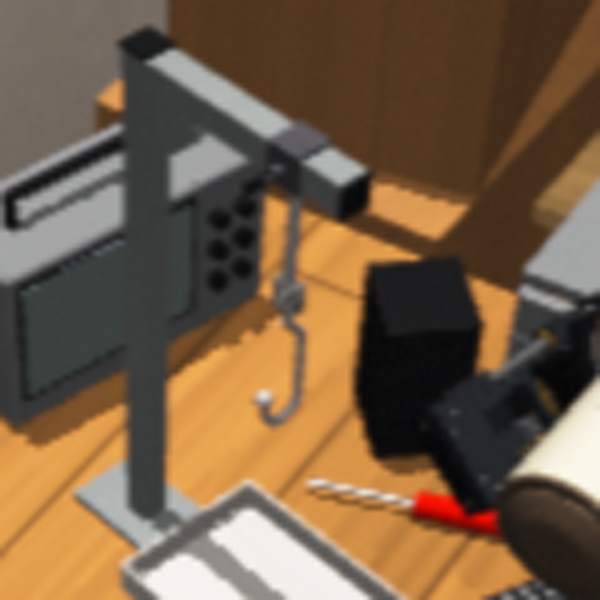

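Call:
{"name": "arm_command", "arguments": {"steps": "0 3.5 -2 -2 1.5 -3 50; 0.2 7.5 -3.5 -4 3 -7 50; 0.4 11.5 -4.5 -7 5 -11 50; 0.6 15.5 -5 -10 8 -15 45; 0.8 19 -5 -12 10 -20 40; 1.5 23 -4.5 -15 12 -25 40; 2.5 27 -3.5 -18 14 -30 40; 4 31 -2 -20 15 -34 40"}}

```text
time: 14.08
ee_pos: [0.421, 0.0694, 0.2827]
tcp_rot: [-0.596, 2.691, 0.128]
ft_force: [1.6, 0.2, 0.3]
finger_gap: 0.405
```

```bash
python3 - <<'E'
from kin import *
s=robot.read_state();print(s["ee_pos"],s["time"],s["qpos"])
go(rk(-.10,-.049,.245),RY,22,True)
E
```

```text
[0.42095843 0.06940392 0.28267092] 14.0833 [ 0.59025949 -0.24957552 -0.57187199  0.0695181  -0.85956699 -1.75989153]
-> [0.434 0.155 0.227] shift [-2.31  7.11  6.99] rot [-0.6  0.5 -2.3] steps>= 2.5
```

Call:
{"name": "arm_command", "arguments": {"steps": "-1 3.5 2 0 0 -1 40; -2 6 5 0 0 -2 40; -2.3 7.1 7 -0.6 0.5 -2.3 40; -2.3 7.1 7 -0.6 0.5 -2.3 40; -2.3 7.1 7 -0.6 0.5 -2.3 40"}}

```text
time: 14.5
ee_pos: [0.4322, 0.1514, 0.2237]
tcp_rot: [-0.651, 2.694, 0.123]
ft_force: [0.3, -0.4, 0.3]
finger_gap: 0.398
```

```bash
python3 - <<'E'
from kin import *
s=robot.read_state();print(s["ee_pos"],s["time"],s["finger_gap"])
p,d=snapshot("wrist");cv2.imwrite("pics/p.png",p);r=rackpts("wrist",d)
t=r[(abs(r[:,2]-.172)<.006)&(abs(r[:,1]+.05)<.02)&(abs(r[:,0])<.13)]
print(len(t),np.round(np.percentile(t,[1,50,99],axis=0),4)); 
for x in (-.09,-.07,-.05,-.03):
    k=t[abs(t[:,0]-x)<.006]; print(x,len(k),np.round(k.mean(0),4) if len(k) else "",np.round(k[:,1].min(),4) if len(k) else "",np.round(k[:,1].max(),4)if len(k) else "")
go(rk(-.088,-.049,.163),RY,22,True)
E
```

```text
[0.43221816 0.15137936 0.22366198] 14.5 0.39842981659535753
960 [[-0.0973 -0.0539  0.1673]
 [-0.0549 -0.0498  0.174 ]
 [ 0.0629 -0.0463  0.1752]]
-0.09 127 [-0.09   -0.0501  0.1739] -0.0536 -0.0467
-0.07 117 [-0.0701 -0.0501  0.1739] -0.0538 -0.0465
-0.05 106 [-0.0502 -0.0501  0.1738] -0.054 -0.0464
-0.03 90 [-0.0302 -0.0498  0.1741] -0.0533 -0.0462
-> [0.445 0.16  0.145] shift [1.53 0.24 7.95] rot [-0.1 -0.2 -0.3] steps>= 1.9
```

View pics/p.png

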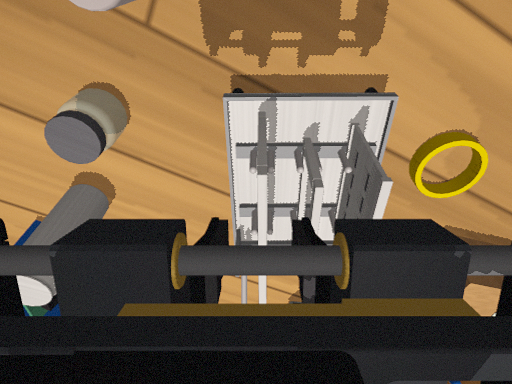

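```bash
python3 - <<'E'
from kin import *
s=robot.read_state();print(s["ee_pos"])
go(rk(-.088,-.050,.200),RY,22,True)
go(rk(-.088,-.050,.161),RY,22,True)
E
```

```text
[0.4324975  0.15098359 0.22487454]
-> [0.445 0.159 0.182] shift [0.16 0.14 4.51] rot [-0.1 -0.2 -0.3] steps>= 1.1
-> [0.445 0.159 0.143] shift [1.61 0.15 8.13] rot [-0.1 -0.2 -0.3] steps>= 2.0
```

Call:
{"name": "arm_command", "arguments": {"steps": "0.1 0.15 2.2 0 0 0 40; 0.2 0.15 4.5 0 0 0 40; 0.9 0.15 6.3 0 0 0 40; 1.4 0.15 7.6 0 0 0 40; 1.6 0.15 8.1 0 0 0 40; 1.6 0.15 8.1 0 0 0 40"}}

```text
time: 15.05
ee_pos: [0.4448, 0.1578, 0.1435]
tcp_rot: [-0.647, 2.693, 0.124]
ft_force: [-0.2, 0.2, 0.3]
finger_gap: 0.397
```

Call:
{"name": "arm_command", "arguments": {"steps": "0 0 0 0 0 0 20; 0 0 0 0 0 0 0; 0 0 0 0 0 0 0; 0 0 0 0 0 0 0; 0 0 0 0 0 0 0; 0 0 0 0 0 0 0", "force": 10}}

```text
time: 15.55
ee_pos: [0.4449, 0.1591, 0.1442]
tcp_rot: [-0.649, 2.691, 0.126]
ft_force: [-1.5, -0.8, 2.6]
finger_gap: 0.086
```

Call:
{"name": "arm_command", "arguments": {"steps": "0 0 0 0 0 0 0; 0 0 0 0 0 0 0; 0 0 0 0 0 0 0", "force": 50}}

```text
time: 15.8
ee_pos: [0.4449, 0.159, 0.1442]
tcp_rot: [-0.649, 2.691, 0.126]
ft_force: [-2.8, -1.8, 4.9]
finger_gap: 0.08
```

```bash
python3 - <<'E'
from kin import *
s=robot.read_state();print(s["ee_pos"],s["time"],s["finger_gap"],s["ft_force"])
p,d=snapshot("side");cv2.imwrite("pics/q.png",cv2.resize(p[190:310,130:280],None,fx=5,fy=5,interpolation=2))
r=rackpts("side",d)
go(s["ee_pos"]+[0,0,.06],RY,22);go(s["ee_pos"]+[0,0,.14],RY,22)
E
```

```text
[0.44494695 0.15903035 0.14422329] 15.8 0.08046556844603422 [-2.7632389  -1.78389993  4.94460787]
-> [0.445 0.159 0.204] shift [-2.24  0.   -5.57] rot [-0.1 -0.1 -0.3] steps>= 1.4
-> [0.445 0.159 0.284] shift [-5.220e+00  1.000e-02 -1.299e+01] rot [-0.1 -0.1 -0.3] steps>= 3.4
```

View pics/q.png

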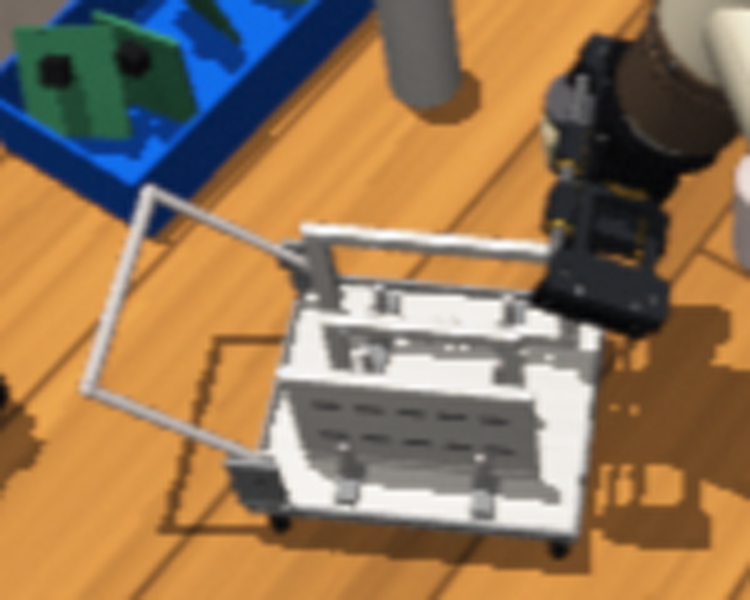

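Call:
{"name": "arm_command", "arguments": {"steps": "-0.3 0 -0.7 0 0 0 0; -0.7 0 -1.8 0 0 0 0; -1.1 0 -2.8 0 0 0 0; -1.5 0 -3.8 0 0 0 0; -1.9 0 -4.7 0 0 0 0; -2.2 0 -5.6 0 0 0 0; -2.6 0 -6.5 0 0 0 0; -2.6 0 -6.5 0 0 0 0"}}

```text
time: 16.52
ee_pos: [0.4451, 0.1592, 0.2147]
tcp_rot: [-0.648, 2.69, 0.127]
ft_force: [0.2, 0.0, -1.3]
finger_gap: 0.08
```

```bash
cat > frm.py <<'E'
# measure held frame: top edge line from side+top cams + wrist
from kin import *
import sys
s=robot.read_state();g=s["ee_pos"]-.019*R.from_rotvec(s["tcp_rot"]).as_matrix()[:,2]
psi=float(sys.argv[1]);a=np.radians(psi);ux=np.array([np.cos(a),np.sin(a)]);uy=np.array([-ux[1],ux[0]])
print("grasp",g,s["time"],"gap",s["finger_gap"],"ft",np.round(s["ft_force"],1))
for cam in ("side","top","wrist"):
    p,d=snapshot(cam);q=cloud(cal(cam),d)[d>0]
    r=np.c_[(q[:,:2]-g[:2])@ux,(q[:,:2]-g[:2])@uy,q[:,2]-g[2]]
    t=r[(abs(r[:,1])<.010)&(r[:,0]>.05)&(r[:,0]<.20)&(r[:,2]>-.15)&(r[:,2]<.05)]
    print(cam,len(t),"far end x",np.round(np.sort(t[:,0])[-6:],4) if len(t)>6 else "")
    if len(t)>30:
        for x in (.06,.09,.12,.15):
            k=t[abs(t[:,0]-x)<.008]
            if len(k)>4: print("  x",x,len(k),"ztop",np.round(np.percentile(k[:,2],96),4),"y",np.round(np.median(k[k[:,2]>k[:,2].max()-.004][:,1]),4))
    cv2.imwrite(f"pics/{sys.argv[2]}_{cam}.png",p if cam=="wrist" else p)
E
python3 frm.py 27.4 r
```

```text
grasp [0.43879605 0.15598772 0.23235365] 16.5167 gap 0.07990747172557337 ft [ 0.2  0.  -1.3]
side 391 far end x [0.17   0.17   0.1701 0.1701 0.1707 0.1708]
  x 0.06 43 ztop 0.0131 y 0.0027
  x 0.09 43 ztop 0.0126 y 0.0001
  x 0.12 42 ztop 0.0134 y 0.0008
  x 0.15 57 ztop 0.0108 y -0.0003
top 74 far end x [0.1622 0.1623 0.1658 0.1667 0.1708 0.1718]
  x 0.06 10 ztop 0.0088 y -0.0012
  x 0.09 9 ztop 0.0072 y -0.0006
  x 0.12 10 ztop 0.0111 y -0.0019
  x 0.15 10 ztop 0.0092 y 0.0002
wrist 2 far end x
```

```bash
python3 -c "
import cv2;p=cv2.imread('pics/r_side.png');cv2.imwrite('pics/r2.png',cv2.resize(p[170:310,130:280],None,fx=4,fy=4))"
```

```text
(no output)
```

View pics/r2.png

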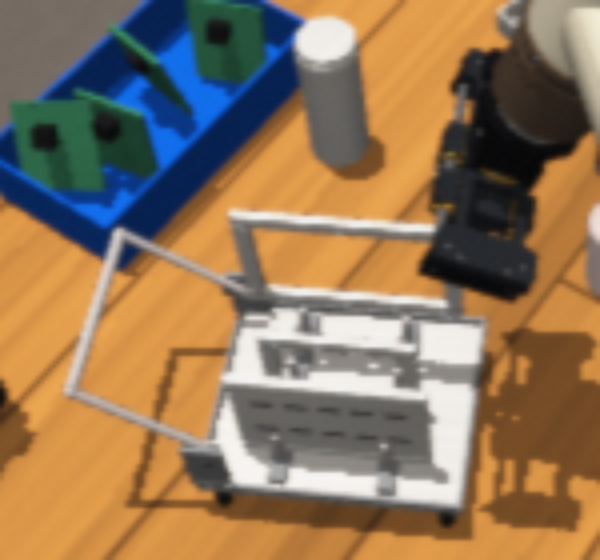

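```bash
python3 - <<'E'
from kin import *
s=robot.read_state();q=s["qpos"]
go(s["ee_pos"]+[-.01,-.0,.085],RY,22)
for P,psi in ((np.array([.425,.06,.31]),10),(np.array([.43,-.06,.31]),-10),(st(-.0805,.09,.30),SY),(st(-.0805,.06,.282),SY),(st(-.0805,0,.282),SY),(st(-.0805,0,.222),SY)):
    p,Rt=go(P,psi,22,True);q,e=ik(p,Rt,q);print(np.round(q,2),round(e,4))
E
```

```text
-> [0.434 0.158 0.297] shift [-2.31  0.46 -8.23] rot [-0.1 -0.4 -0.3] steps>= 2.1
-> [0.432 0.061 0.292] shift [ 2.12 -8.09 -9.47] rot [ 6.4 -0.3 15.8] steps>= 3.0
[ 0.65 -0.24 -0.6   0.22 -0.88 -2.16] 0.0
-> [ 0.437 -0.061  0.292] shift [  6.89 -19.22 -11.37] rot [13.8 -0.3 34.4] steps>= 5.6
[ 0.38 -0.23 -0.6   0.26 -0.89 -2.26] 0.0
-> [ 0.479 -0.157  0.282] shift [  7.78 -29.66 -10.65] rot [15.5 -0.3 38.7] steps>= 7.8
[ 0.09 -0.09 -0.49  0.17 -0.82 -2.01] 0.0
-> [ 0.472 -0.186  0.264] shift [ 10.3  -31.9   -9.71] rot [15.5 -0.3 38.7] steps>= 8.4
[ 0.01 -0.07 -0.5   0.14 -0.77 -1.92] 0.0
-> [ 0.457 -0.244  0.264] shift [ 14.01 -36.38 -11.18] rot [15.5 -0.3 38.7] steps>= 9.7
[-0.15 -0.04 -0.45  0.06 -0.79 -1.71] 0.0
-> [ 0.457 -0.244  0.204] shift [ 16.22 -36.38  -5.61] rot [15.5 -0.3 38.7] steps>= 9.6
[-0.15  0.01 -0.56  0.07 -0.62 -1.72] 0.0
```

Call:
{"name": "arm_command", "arguments": {"steps": "-0.8 0 -2 0 0 0 0; -1.6 0 -4.5 0 0 0 0; -2 -0.5 -7 0 0 1 0; -1.5 -2 -8.8 1 0 3 0; -0.3 -4.2 -9.3 2.4 0 6 0; 1 -6.4 -9.5 4 0 10 0; 2.4 -9 -9.7 5.6 0 14 0; 3.6 -11.5 -10 7.2 0 18 0"}}

```text
time: 17.33
ee_pos: [0.4328, 0.0227, 0.2911]
tcp_rot: [-0.182, 2.759, 0.035]
ft_force: [0.1, -0.2, -2.3]
finger_gap: 0.082
```

```bash
python3 - <<'E'
from kin import *
s=robot.read_state();print(s["ee_pos"],s["finger_gap"])
for P,psi in ((np.array([.43,-.06,.31]),-10),(st(-.0805,.09,.30),SY)):
    p,Rt=go(P,psi,22,True)
E
```

```text
[0.43281033 0.02268217 0.29112346] 0.08201287287433591
-> [ 0.437 -0.061  0.292] shift [ 0.59 -8.37 -0.37] rot [ 6.5 -0.4 16.3] steps>= 2.4
-> [ 0.479 -0.157  0.282] shift [ -1.79 -18.4    1.65] rot [ 8.2 -0.4 20.5] steps>= 4.5
```

Call:
{"name": "arm_command", "arguments": {"steps": "0.2 -2.5 -0.2 1.5 0 4 0; 0.4 -5 -0.4 3.2 0 8 0; 0.5 -7.5 -0.4 4.8 0 12 0; 0 -10 0 6.4 0 16 0; -0.6 -12.5 0.5 7.4 0 18.5 0; -1.2 -15 1 8.2 -0.2 20.5 0; -1.6 -17 1.4 8.2 -0.4 20.5 0; -1.8 -18.4 1.6 8.2 -0.4 20.5 0"}}

```text
time: 18.0
ee_pos: [0.4809, -0.1566, 0.2823]
tcp_rot: [0.348, 2.739, -0.066]
ft_force: [0.2, -0.3, -0.9]
finger_gap: 0.087
```

Call:
{"name": "arm_command", "arguments": {"steps": "0 0 0 0 0 0 0; 0 0 0 0 0 0 0; 0 0 0 0 0 0 0"}}

```text
time: 18.25
ee_pos: [0.4808, -0.1548, 0.2838]
tcp_rot: [0.345, 2.737, -0.066]
ft_force: [0.8, 0.5, -2.1]
finger_gap: 0.082
```

```bash
python3 frm.py -14.6 t; python3 - <<'E'
from kin import *
p=cv2.imread("pics/t_side.png");cv2.imwrite("pics/t2.png",cv2.resize(p[60:210,230:370],None,fx=4,fy=4))
go(st(-.0805,.06,.282),SY,22,True)
E
```

```text
grasp [ 0.47384534 -0.15307433  0.30143157] 18.25 gap 0.08200457812316535 ft [ 0.8  0.5 -2.1]
side 254 far end x [0.1698 0.1701 0.1702 0.1714 0.1734 0.1747]
  x 0.06 13 ztop -0.0934 y 0.0012
  x 0.09 27 ztop 0.0127 y 0.0023
  x 0.12 27 ztop 0.0113 y 0.002
  x 0.15 52 ztop 0.0103 y 0.0014
top 160 far end x [0.1669 0.167  0.1693 0.1697 0.1697 0.1726]
  x 0.06 17 ztop 0.0127 y -0.0003
  x 0.09 22 ztop 0.0115 y -0.0006
  x 0.12 20 ztop 0.0103 y 0.0009
  x 0.15 25 ztop 0.0081 y 0.0012
wrist 16 far end x [0.0509 0.0509 0.051  0.0511 0.0515 0.0517]
-> [ 0.472 -0.186  0.264] shift [ 0.87 -3.27  1.84] rot [0.2 0.2 0.3] steps>= 0.9
```

View pics/t2.png

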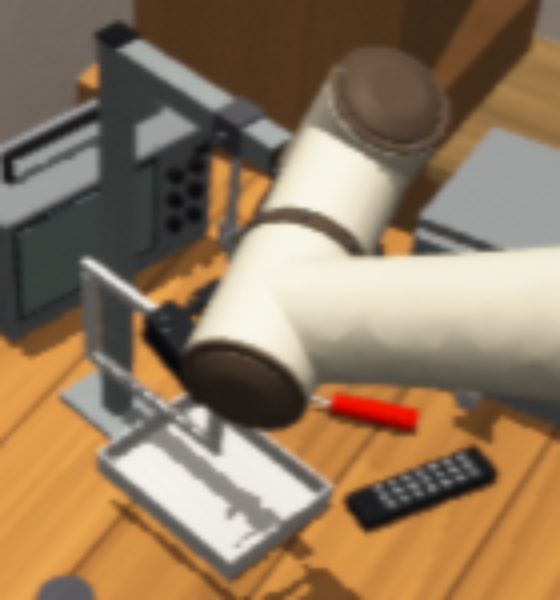

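View pics/t_wrist.png

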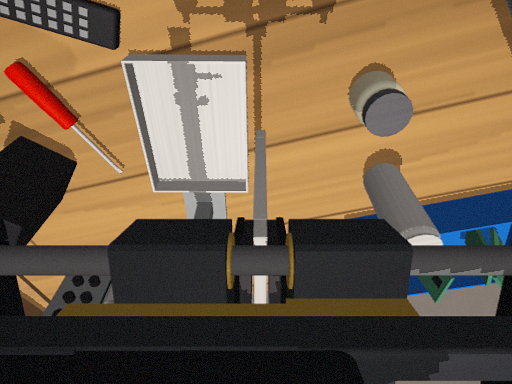

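```bash
python3 - <<'E'
from kin import *
q=robot.read_state()["qpos"]
for y in (.06,.03,0.001): p,Rt=go(st(-.0805,y,.275),SY,24.5,True);q,e=ik(p,Rt,q);print(np.round(q,2),e)
E
```

```text
-> [ 0.473 -0.186  0.258] shift [ 1.05 -3.27  2.48] rot [ 0.2 -2.3  0.2] steps>= 1.0
[ 0.02 -0.09 -0.56  0.18 -0.69 -1.96] 2.8729475157483295e-14
-> [ 0.465 -0.215  0.258] shift [ 1.07 -6.27  2.47] rot [ 0.2 -2.3  0.2] steps>= 1.6
[-0.07 -0.08 -0.53  0.12 -0.7  -1.84] 4.0163195194914484e-11
-> [ 0.458 -0.243  0.258] shift [ 1.08 -9.17  2.46] rot [ 0.2 -2.3  0.2] steps>= 2.3
[-0.14 -0.06 -0.5   0.07 -0.71 -1.72] 2.892542643878903e-11
```

Call:
{"name": "arm_command", "arguments": {"steps": "0.5 -1.2 1 0 -1 0 0; 1 -2.5 2 0 -2 0 0; 1.1 -4 2.4 0.2 -2.3 0.2 0; 1.1 -5.3 2.5 0.2 -2.3 0.2 0; 1.1 -6.6 2.5 0.2 -2.3 0.2 0; 1.1 -7.7 2.5 0.2 -2.3 0.2 0; 1.1 -8.6 2.5 0.2 -2.3 0.2 0; 1.1 -9.2 2.5 0.2 -2.3 0.2 0"}}

```text
time: 19.07
ee_pos: [0.4577, -0.244, 0.2576]
tcp_rot: [0.345, 2.694, -0.075]
ft_force: [0.0, 0.7, -2.9]
finger_gap: 0.083
```

Call:
{"name": "arm_command", "arguments": {"steps": "0 0 0 0 0 0 0; 0 0 0 0 0 0 0; 0 0 0 0 0 0 0"}}

```text
time: 19.32
ee_pos: [0.4579, -0.2435, 0.2574]
tcp_rot: [0.345, 2.695, -0.075]
ft_force: [-0.0, 0.1, -1.1]
finger_gap: 0.08
```

```bash
python3 frm.py -14.6 u; python3 - <<'E'
from kin import *
p=cv2.imread("pics/u_side.png");t=cv2.imread("pics/u_top.png");cv2.imwrite("pics/u2.png",np.hstack([cv2.resize(p[80:180,240:320],None,fx=5,fy=5,interpolation=2),cv2.resize(t[100:200,300:360],None,fx=5,fy=5,interpolation=2)]))
s=robot.read_state();g=s["ee_pos"]-.019*R.from_rotvec(s["tcp_rot"]).as_matrix()[:,2];print("g in stand",stf(g[None]))
go(st(-.0805,.00,.275),SY,24.5,True)
E
```

```text
grasp [ 0.45024919 -0.24147593  0.27465205] 19.3167 gap 0.07981797378843297 ft [-0.   0.1 -1.1]
side 251 far end x [0.17   0.1706 0.1711 0.1716 0.1718 0.1742]
  x 0.06 14 ztop -0.0898 y 0.0011
  x 0.09 26 ztop 0.0149 y 0.0037
  x 0.12 24 ztop 0.0177 y 0.0016
  x 0.15 41 ztop 0.0171 y -0.0
top 162 far end x [0.1693 0.1708 0.1709 0.1717 0.1734 0.1734]
  x 0.06 22 ztop 0.0131 y 0.0044
  x 0.09 17 ztop 0.0232 y 0.0031
  x 0.12 22 ztop 0.0136 y 0.0003
  x 0.15 16 ztop 0.0153 y 0.0007
wrist 10 far end x [0.0505 0.0508 0.0509 0.0509 0.0512 0.0512]
g in stand [[-0.08021565  0.00061845  0.27463298]]
-> [ 0.458 -0.244  0.258] shift [ 0.01 -0.06 -0.05] rot [-0. -0.  0.] steps>= 0.0
```

View pics/u2.png

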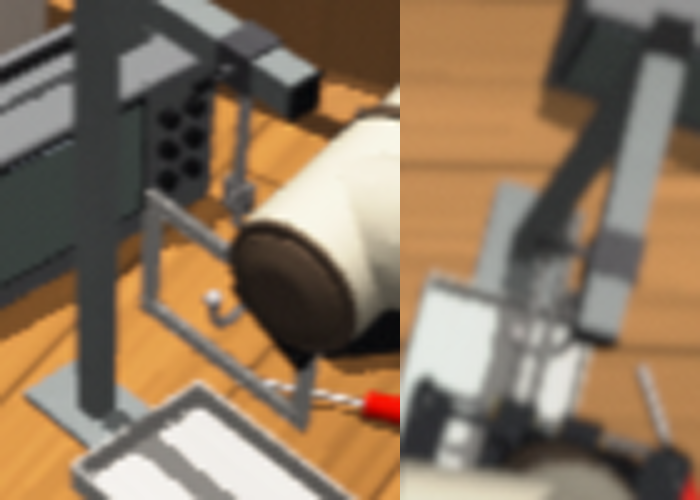

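View pics/u_wrist.png

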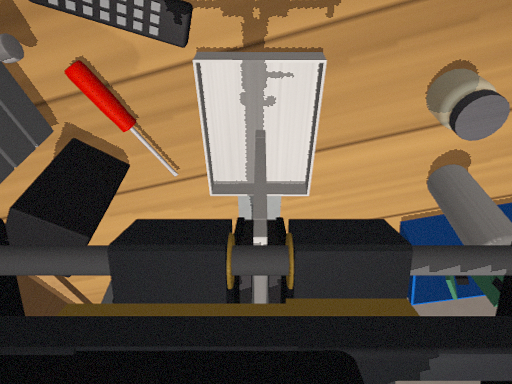

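Call:
{"name": "arm_command", "arguments": {"steps": "0.2 -0.05 0.5 0 0 0 0; 0.4 -0.05 1 0 0 0 0; 0.7 -0.05 1.6 0 0 0 0; 1 -0.05 2.2 0 0 0 0; 1.3 -0.05 2.8 0 0 0 0; 1.5 -0.05 3.3 0 0 0 0; 1.7 -0.05 3.8 0 0 0 0; 1.85 -0.05 4.1 0 0 0 0"}}

```text
time: 20.13
ee_pos: [0.4576, -0.2445, 0.2113]
tcp_rot: [0.346, 2.696, -0.075]
ft_force: [-0.2, 0.5, -1.3]
finger_gap: 0.085
```

```bash
python3 frm.py -14.6 v; python3 - <<'E'
from kin import *
p=cv2.imread("pics/v_side.png");cv2.imwrite("pics/v2.png",cv2.resize(p[90:180,240:330],None,fx=6,fy=6,interpolation=2))
s=robot.read_state();g=s["ee_pos"]-.019*R.from_rotvec(s["tcp_rot"]).as_matrix()[:,2];print("g in stand",stf(g[None]))
E
```

```text
grasp [ 0.45000554 -0.2424939   0.22862178] 20.1333 gap 0.08460292029148646 ft [-0.2  0.5 -1.3]
side 228 far end x [0.1712 0.1713 0.1717 0.1722 0.1727 0.1727]
  x 0.06 14 ztop -0.0875 y 0.0036
  x 0.09 21 ztop 0.017 y 0.0015
  x 0.12 27 ztop 0.0171 y 0.0001
  x 0.15 36 ztop 0.0162 y 0.0013
top 157 far end x [0.1687 0.1692 0.1694 0.1698 0.1749 0.1755]
  x 0.06 21 ztop 0.018 y 0.0029
  x 0.09 21 ztop 0.0131 y 0.0023
  x 0.12 13 ztop 0.0154 y -0.0015
  x 0.15 20 ztop 0.013 y 0.0001
wrist 48 far end x [0.079  0.079  0.0793 0.0793 0.0793 0.0796]
g in stand [[-0.08002527 -0.00043628  0.2294278 ]]
```

View pics/v2.png

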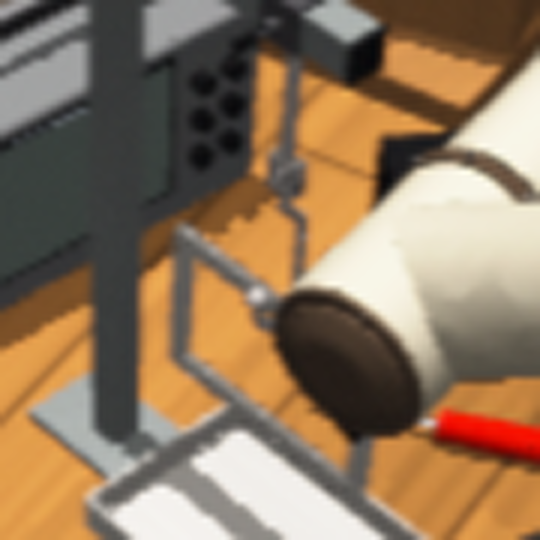

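Call:
{"name": "arm_command", "arguments": {"steps": "0.1 0 0.25 0 0 0 0; 0.2 0 0.45 0 0 0 0; 0.25 0 0.6 0 0 0 0; 0.25 0 0.6 0 0 0 0; 0.25 0 0.6 0 0 0 0"}}

```text
time: 20.7
ee_pos: [0.4584, -0.2446, 0.2063]
tcp_rot: [0.345, 2.694, -0.076]
ft_force: [-1.2, -0.3, -0.2]
finger_gap: 0.083
```

Call:
{"name": "arm_command", "arguments": {"steps": "0.04 0 0.1 0 0 0 0; 0.08 0 0.18 0 0 0 0; 0.08 0 0.18 0 0 0 0"}}

```text
time: 20.95
ee_pos: [0.4584, -0.2447, 0.2043]
tcp_rot: [0.345, 2.694, -0.076]
ft_force: [-1.0, 0.2, 1.6]
finger_gap: 0.084
```

Call:
{"name": "arm_command", "arguments": {"steps": "-0.04 0 -0.08 0 0 0 0; -0.04 0 -0.08 0 0 0 0; -0.04 0 -0.08 0 0 0 0", "force": 8}}

```text
time: 21.2
ee_pos: [0.4583, -0.2446, 0.2049]
tcp_rot: [0.346, 2.694, -0.075]
ft_force: [0.5, -0.7, -1.0]
finger_gap: 0.089
```

```bash
python3 - <<'E'
from kin import *
s=robot.read_state();g=s["ee_pos"]-.019*R.from_rotvec(s["tcp_rot"]).as_matrix()[:,2];print("g in stand",stf(g[None]),s["ft_force"],s["finger_gap"])
p,d=snapshot("side");q=stf(cloud(cal("side"),d)[d>0])
t=q[(q[:,0]>.03)&(q[:,0]<.11)&(abs(q[:,1])<.015)&(q[:,2]>.09)&(q[:,2]<.26)]
print("far end",np.round(np.sort(t[:,0])[-8:],4))
for x in (.04,.06,.08):
    k=t[abs(t[:,0]-x)<.008];print(x,np.round([np.percentile(k[:,2],96),np.percentile(k[:,2],4)],4),len(k))
E
```

```text
g in stand [[-0.07956213 -0.00033274  0.22219066]] [ 0.51210486 -0.7271758  -1.0078046 ] 0.08900665372919235
far end [0.0945 0.0946 0.0948 0.0954 0.0955 0.0955 0.0956 0.0966]
0.04 [0.2433 0.1282] 29
0.06 [0.2446 0.1261] 25
0.08 [0.2431 0.13  ] 63
```

```bash
python3 - <<'E'
from kin import *
p,d=snapshot("side");cv2.imwrite("pics/w2.png",cv2.resize(p[90:180,240:330],None,fx=6,fy=6,interpolation=2))
c=cal("side")
# predicted frame outline, level, center x0
for th in (0,3):
  for x,z in ((.09,.236),(.09,.116),(0,.236),(-.09,.116)):
    a=np.radians(th);xx=x*np.cos(a)-(z-.222)*np.sin(a);zz=.222+x*np.sin(a)+(z-.222)*np.cos(a)
    print(th,x,z,np.round((proj(c,st(xx,0,zz))[0]-[240,90])*6,1))
E
```

```text
0 0.09 0.236 [172.9 232.4]
0 0.09 0.116 [169.4 367. ]
0 0 0.236 [271.3 303.6]
0 -0.09 0.116 [359.2 511.8]
3 0.09 0.236 [173.9 227.5]
3 0.09 0.116 [164.1 357.7]
3 0 0.236 [272.1 304.2]
3 -0.09 0.116 [352.3 511.7]
```

View pics/w2.png

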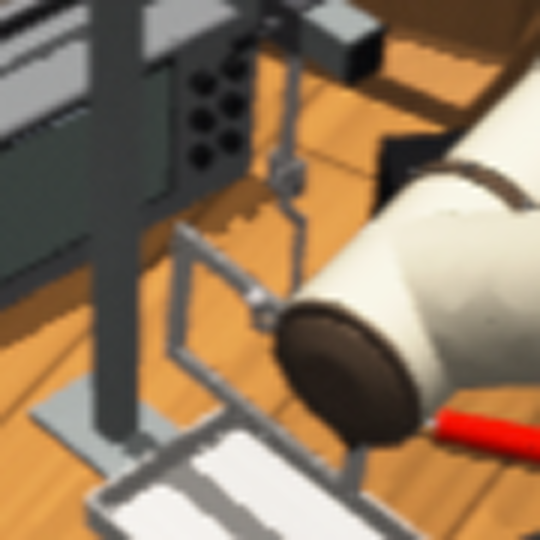

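```bash
python3 - <<'E'
from kin import *
go(st(-.0796,-.0003,.2255),SY,22.0,True)
E
```

```text
-> [ 0.458 -0.244  0.208] shift [-0.06  0.   -0.31] rot [-0.   2.5 -0. ] steps>= 0.3
```

Call:
{"name": "arm_command", "arguments": {"steps": "-0.02 0 -0.1 0 0.8 0 0; -0.04 0 -0.2 0 1.6 0 0; -0.06 0 -0.3 0 2.5 0 0; -0.06 0 -0.3 0 2.5 0 0; -0.06 0 -0.3 0 2.5 0 0"}}

```text
time: 21.72
ee_pos: [0.458, -0.2445, 0.208]
tcp_rot: [0.351, 2.737, -0.068]
ft_force: [0.9, -0.7, -1.2]
finger_gap: 0.089
```

Call:
{"name": "arm_command", "arguments": {"steps": "0 0 0 0 0 0 9; 0 0 0 0 0 0 10; 0 0 0 0 0 0 12; 0 0 0 0 0 0 14; 0 0 0 0 0 0 16; 0 0 0 0 0 0 18; 0 0 0 0 0 0 20; 0 0 0 0 0 0 22"}}

```text
time: 22.38
ee_pos: [0.4574, -0.2444, 0.2078]
tcp_rot: [0.351, 2.738, -0.069]
ft_force: [-0.3, 0.5, 0.0]
finger_gap: 0.205
```

```bash
cat > hang.py <<'E'
from kin import *
import sys
c=cal("side")
for i in range(int(sys.argv[1])):
    t=robot.read_state()["time"];p,d=snapshot("side");q=stf(cloud(c,d)[d>0])
    k=q[(abs(q[:,0])<.11)&(abs(q[:,1])<.04)&(q[:,2]>.095)&(q[:,2]<.26)]
    far=k[(k[:,0]>.065)&(k[:,0]<.1)];low=k[(k[:,2]<.14)]
    o=[np.round(far.mean(0),4)]
    for x in (-.06,-.03,.0,.03,.06):
        l=low[abs(low[:,0]-x)<.012]
        if len(l)>4:o.append((x,np.round(np.median(l[:,2]),4),np.round(np.median(l[:,1]),4),len(l)))
    print(round(t,2),o)
cv2.imwrite("pics/"+sys.argv[2],cv2.resize(p[80:180,230:340],None,fx=6,fy=6,interpolation=2))
s=robot.read_state();print(s["finger_gap"],s["ft_force"])
E
python3 hang.py 3 x1.png
```

```text
22.38 [array([0.0799, 0.0028, 0.1862]), (-0.06, np.float64(0.1325), np.float64(0.0024), 18), (-0.03, np.float64(0.1317), np.float64(0.0014), 20), (0.0, np.float64(0.1326), np.float64(0.0024), 18), (0.03, np.float64(0.1288), np.float64(0.0014), 18), (0.06, np.float64(0.1297), np.float64(0.0031), 18)]
22.43 [array([0.0803, 0.0022, 0.1842]), (-0.06, np.float64(0.132), np.float64(0.002), 20), (-0.03, np.float64(0.1317), np.float64(0.0021), 18), (0.0, np.float64(0.132), np.float64(0.0023), 20), (0.03, np.float64(0.1276), np.float64(0.0018), 19), (0.06, np.float64(0.1297), np.float64(0.0023), 19)]
22.48 [array([0.0805, 0.0024, 0.1823]), (-0.06, np.float64(0.1338), np.float64(0.0015), 19), (-0.03, np.float64(0.1304), np.float64(0.0015), 18), (0.0, np.float64(0.1308), np.float64(0.0025), 21), (0.03, np.float64(0.1316), np.float64(0.0019), 17), (0.06, np.float64(0.1287), np.float64(0.0024), 18)]
0.21389046609236068 [ 0.74009756  0.65749325 -0.38862254]
```

View pics/x1.png

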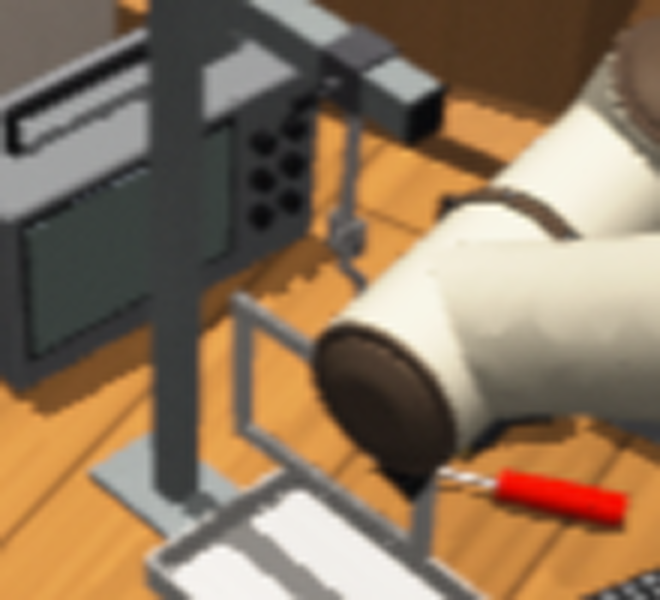

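Call:
{"name": "arm_command", "arguments": {"steps": "0 0 0 0 0 0 30; 0 0 0 0 0 0 40; 0 0 0 0 0 0 45; 0 0 0 0 0 0 45; 0 0 0 0 0 0 45; 0 0 0 0 0 0 45"}}

```text
time: 23.03
ee_pos: [0.4575, -0.2444, 0.2078]
tcp_rot: [0.351, 2.738, -0.069]
ft_force: [0.2, 0.3, 0.7]
finger_gap: 0.445
```

Call:
{"name": "arm_command", "arguments": {"steps": "0.1 0 -0.5 0 0 0 45; 0.4 0 -1.2 0 0 0 45; 0.8 0 -2.2 0 0 0 45; 1.4 0 -3.5 0 0 0 45; 2.2 0 -5 0 0 0 45; 3.2 0 -7 0 0 0 45; 5 0 -9 0 0 0 45; 7 0 -11 0 0 0 45"}}

```text
time: 23.7
ee_pos: [0.3538, -0.2174, 0.285]
tcp_rot: [0.351, 2.737, -0.069]
ft_force: [0.6, -0.3, 0.5]
finger_gap: 0.45
```

```bash
python3 hang.py 8 y1.png
```

```text
23.7 [array([0.0804, 0.0022, 0.1813]), (-0.06, np.float64(0.1317), np.float64(0.0025), 17), (-0.03, np.float64(0.1317), np.float64(0.0025), 20), (0.0, np.float64(0.1293), np.float64(0.0019), 18), (0.03, np.float64(0.1307), np.float64(0.0027), 20), (0.06, np.float64(0.1291), np.float64(0.0022), 15)]
23.75 [array([0.081 , 0.0021, 0.1825]), (-0.06, np.float64(0.1327), np.float64(0.0021), 18), (-0.03, np.float64(0.1324), np.float64(0.0024), 20), (0.0, np.float64(0.1289), np.float64(0.0009), 19), (0.03, np.float64(0.1274), np.float64(0.0022), 17), (0.06, np.float64(0.1266), np.float64(0.0016), 16)]
23.8 [array([0.0811, 0.002 , 0.1823]), (-0.06, np.float64(0.1317), np.float64(0.0021), 19), (-0.03, np.float64(0.1325), np.float64(0.0018), 18), (0.0, np.float64(0.1313), np.float64(0.0021), 19), (0.03, np.float64(0.1313), np.float64(0.0022), 20), (0.06, np.float64(0.1294), np.float64(0.0021), 18)]
23.85 [array([0.0805, 0.0022, 0.1817]), (-0.06, np.float64(0.1326), np.float64(0.0018), 16), (-0.03, np.float64(0.1331), np.float64(0.0023), 17), (0.0, np.float64(0.1302), np.float64(0.0024), 18), (0
[... 659 characters left out ...]
p.float64(0.1296), np.float64(0.0024), 17)]
24.0 [array([0.0806, 0.0025, 0.182 ]), (-0.06, np.float64(0.1322), np.float64(0.0025), 19), (-0.03, np.float64(0.1318), np.float64(0.0018), 20), (0.0, np.float64(0.1304), np.float64(0.0018), 20), (0.03, np.float64(0.13), np.float64(0.0018), 18), (0.06, np.float64(0.1288), np.float64(0.0021), 17)]
24.05 [array([0.0806, 0.0021, 0.1818]), (-0.06, np.float64(0.1306), np.float64(0.0017), 17), (-0.03, np.float64(0.1326), np.float64(0.0026), 19), (0.0, np.float64(0.1308), np.float64(0.0035), 20), (0.03, np.float64(0.1315), np.float64(0.0029), 16), (0.06, np.float64(0.1287), np.float64(0.0016), 15)]
0.45243973657260333 [ 0.1698918  -0.61807199 -0.03920582]
```

View pics/y1.png

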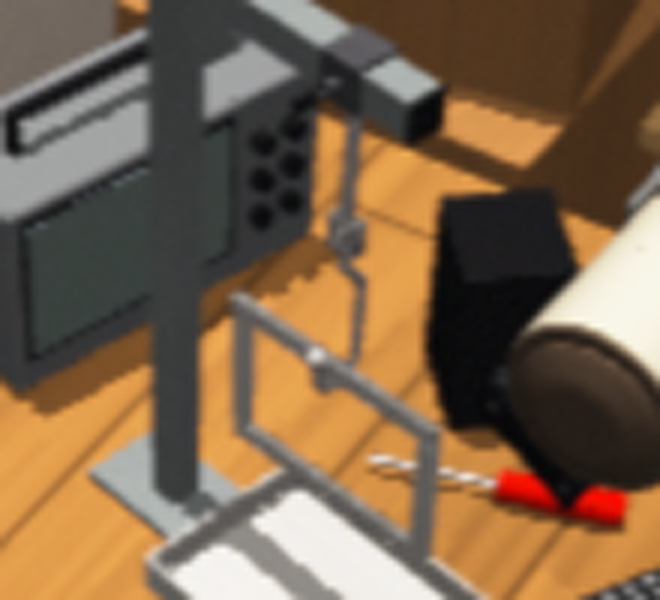

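```bash
python3 - <<'E'
from h import *
p,d=snapshot("side");cv2.imwrite("pics/z.png",p)
r=rackpts("side",d);m=(r[:,2]>.15)&(r[:,2]<.2)&(abs(r[:,1])<.08)&(abs(r[:,0]-.2)<.05)
print(m.sum(),np.round(np.percentile(r[m],[5,50,95],axis=0),3).tolist())
for nm,y,z in (("small",0,.147),("shield",.05,.162)):
    t=r[(abs(r[:,1]-y)<.015)&(abs(r[:,2]-z)<.008)&(abs(r[:,0])<.12)];print(nm,np.round([t[:,0].min(),t[:,0].max(),np.median(t[:,1])],4))
E
```

```text
173 [[0.174, -0.073, 0.153], [0.189, 0.007, 0.168], [0.194, 0.077, 0.172]]
small [-0.0661  0.063   0.003 ]
shield [-0.0834  0.0764  0.052 ]
```

View pics/z.png

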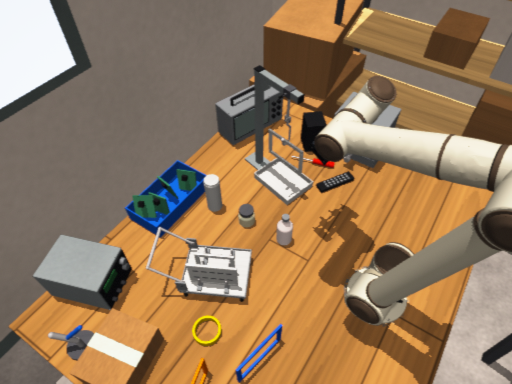

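The picture shows the frame on the hook near (288,150), the hold-down bar open to the back at (165,250), the other two pieces still in the rack, and the bystanders in place.

```bash
python3 -c "
from station import robot
print(robot.close_job())"
```

```text
the job is handed in; nothing more can be done
None
```

The large bare-aluminium frame is hanging on the drip stand's hook, and I handed the job in at about 24 s of the 72 s allowed.

- **Hold-down bar:** It lies open at the back against its stop (crossbar at rack x ≈ 0.19 m, z ≈ 0.165 m, expected 0.193 and 0.162). The first push went past the bar and left it closed, for a reason I could not see. A second push, slower and lower, opened it.
- **Hook:** I closed the fingers gently on the shank at plumb and let go. Afterwards it moved about 1 mm at the ball, roughly 0.01 rad, and it still hung still before I fetched the frame.
- **Frame:** I gripped it by its near upper corner, lifted it straight out, and set it over the hook's tip at the middle of its upper bar. After release, eight pictures over 0.35 s showed no swing. It sits about 1.5° off level, far end slightly low.
- **Everything else:** The smaller frame and the vented plate measure within about 1 mm of where they started. The bystanders look unmoved in the last picture, though I did not measure them.

The side camera reads heights about 2–5 mm high. I relied on the force change at contact (from −1.3 to +1.6 N) and the pictures to judge that the bar was seated.

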